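# Dry-lay the lapped roof strips and ridge cap of a bumblebee nest box

## Task

Dry-lay the roof of the bee nest box so that it is ready for nailing. Working up from the low eave, lay the three larch strips one at a time, the deepest first and the shallowest last, each centred across the roof with its upper edge along its own pencil line (first line for the first strip, and so on) so that it laps over the strip below. Then set the aluminium channel, open side down, over the ridge batten so that its lower lip rests on the head of the top strip, centred across the roof like the strips, and leave the hammer and the ear defenders as they lie.

Things in the scene. Friction and masses are not known exactly. Their poses are not given: they have to be found in the camera images.
- deck: Fixed plywood roof deck of the nest box, 230 mm wide (y), 192 mm up the slope (x), sloping 18 degrees, low eave towards the robot 95 mm above the bench. Origin: middle of the eave edge on its upper surface; x up the slope, z out of it. Pencil lines across at x = 68, 104, 134 mm for the upper edges of strips 1, 2, 3. A fixed fillet at the eave (x 0 to 14 mm, 9 mm high) props strip 1.
- ridge_batten: Fixed wooden batten along the top of the deck, 18 mm wide (its x, up the slope), 220 mm long (y), 20 mm high (z). Origin: centre of its underside, 173 mm up the deck from the eave, axes as the deck's. The ridge cap's web rests on it.
- deep_strip: Loose larch roof strip, 68 mm deep (its x), 220 mm long (y), 6 mm thick, the deepest of three, about 55 g, same either way round; starts flat on the bench. Origin: centre of the underside. Gripped across its depth. Laid: lower edge flush with the eave on the fillet, upper edge on the deck at the first line, tilted about 9.5 degrees flatter than the deck; origin at deck x 34, y 0, z about 6 mm.
- middle_strip: Loose larch roof strip, 58 mm deep (its x), 220 mm long (y), 6 mm thick, the middle one of three, about 47 g, same either way round; starts flat on the bench. Origin: centre of the underside. Gripped across its depth. Laid: lapping 22 mm over the deep strip, upper edge on the deck at the second line, tilted about 9.5 degrees flatter than the deck; origin at deck x 75, y 0, z about 5 mm.
- shallow_strip: Loose larch roof strip, 48 mm deep (its x), 220 mm long (y), 6 mm thick, the shallowest of three, about 40 g, same either way round; starts flat on the bench. Origin: centre of the underside. Gripped across its depth. Laid: lapping 18 mm over the middle strip, upper edge on the deck at the third line, tilted about 11.5 degrees flatter than the deck; origin at deck x 110, y 0, z about 5 mm.
- ridge_cap: Loose aluminium U-channel, outside 66 mm wide (its x), 224 mm long (y), 15 mm high; inside 60 wide, 12 deep; 120 g, same either way round; starts open side down. Origin: centre of the underside (lip edges). In place: web on the batten, parallel to the deck, lower lip on the shallow strip's head, upper lip 5 mm behind the batten; origin at deck x 157, y 0, z about 8 mm.
- hammer: Bystander: hammer, about 260 mm long, lying on the far side of the bench. Leave alone.
- ear_defenders: Bystander: yellow ear defenders, about 190 mm across and 80 mm high, on the far side of the bench. Leave alone.
There are look-alikes about, which are no part of the job. What is shaped like the deep_strip but black or white is not meant. Of the things that look like the ridge_cap, the larger one is meant.

How it is judged:
By the outcome, as a careful person would: the job done as asked, in the order asked, and still so for the second after the job is handed in, with the robot touching nothing.
It also fails if it takes over 112 s, if anything falls off the work surface, if the arm or the gripper's body presses on something with over 40 N, if the wrist force passes 120 N, or if a joint passes its speed limit or range.

## Robot

A 7-joint arm with a two-finger parallel gripper is mounted at the origin on the work surface. World frame = base frame: x ahead of the robot, y to its left, z up, the work surface at z = 0. Lengths are in m, angles in rad, forces in N, time in s.
With the tool pointing down it reaches from about 0.4 to 0.9 m from the base axis. Payload 5.5 kg.
Tool frame: the origin (TCP) lies on the mounting face of the last link; the fingertips stand env.tips_ahead ahead of it and the grasp point (between the pads) lies 159 mm ahead of it (env.tips_ahead is the distance from the TCP to the fingertips, in m); z points along the fingers, x is the direction in which the jaws open and shut, and the axes are right-handed (so a half turn about z gives the same grasp; the last joint's range is limited). The gripper opens to 92 mm and grips with 3 to 60 N. Pads are 19 mm wide; open, the fingers measure 130 mm over their backs; the gripper's body (75 mm by 190 mm) begins 47 mm behind the grasp point.
Start: joints at [1.528, 0.501, -0.427, 1.55, 0.221, 1.138, -0.21], TCP at [0.196, -0.62, 0.405] pointing down, gripper open.
Joint ranges: [-2.88, 2.88], [-0.31, 2.03], [-1.54, 1.56], [0.2, 2.42], [-1.41, 4.55], [0.19, 2.02], [-2.57, 2.57]. Speed limits (rad/s): [2.57, 2.57, 3.14, 3.14, 3.14, 3.14, 3.14].

## Interface

Orientations are given as a rotation vector (axis times angle).
In Python, from rig import env, grab_frame, workorder, nets gives the robot as it stands.
- The arm moves only by the tool jog_arm, never from a script. Its argument "deltas" is a list of rows, each an object with "offset": the shift along the tool's x, y, z in cm, a list of three; "spin": the turn about the tool's z in degrees; "grip": the finger opening in cm, from 0 to 9.18. A call has 1 to 20 rows; each row shifts and turns the commanded pose from where the row before left it, along the tool's axes as they then stand; what a row does not reach is not made up. A row lasts 1/12 s, in which the tool goes at most 41.7 mm and 7.16 degrees, less where a joint would pass 70% of its speed; a pose out of reach is approached as far as the arm can. A call with a gripper value outside its range is refused whole. The fingers move at their own pace and stop on an object; "newtons" is the grip in N (left out, the last holds). Time passes only in rows, so rows that do not move let the fingers close. It gives the time, the measured TCP pose, the force and the opening at its end, in the units of the state.
- env.sense(): the state, without advancing time (a new reading comes with each control period).
- grab_frame(name): name is "scene" or "top" or "wrist"; returns a dict with "pixels" (400x640x3 uint8, blue, green, red), "vfov" (degrees; the focal length in pixels is half the picture's height over the tangent of half this angle, whatever the lens; pixels are square), "cx", "cy" (the principal point, pixels), "k1" (the pictures are not rectified: a ray, as slopes to the right and down, at radius r is drawn at 1 + k1 r^2 times it, then the intrinsics apply), "cam_to_world" (4x4, takes a point from camera to world coordinates); the wrist camera has in their place "hand_eye" (4x4, takes a point from camera to tool coordinates, whose origin is the TCP and whose axes are the tool frame's). Camera axes: x right, y down, z forward; pixel columns grow to the right and rows downward; lengths in m; the calibration is good to about 2 mm. A picture is of the moment at which its call begins: read the wrist's pose just before it. There is no depth.
- workorder.hand_in(): hands the job in, once; it reports no verdict.
Trained networks look in the newest picture that a camera, given by its name, has taken for a name from the list of things; names that differ only in an ending like _2 or _b are one class to them, and where a whole thing is asked for, a point or a joint stands for the part that bears it (a point fixed in the world has none). Each returns a list of dicts, best first, with "score" (0 to 1); they miss things now and then, are a little off and sometimes report something else, mostly with a low value. They report only what shows in the picture. A call takes as long as a camera call. They do not tell look-alikes from the thing itself.
- nets.find_in(camera, label): "point" ([row, column] in pixels, amid what is visible of it).
The state is a dict: "t": time; "joint_positions": joint angles; "joint_velocities": joint speeds; "effort": joint torques, N m; "tool_pos": TCP position; "orientation": TCP orientation; "contact_force": force on the tool from outside, world axes, zero at the start; "moment": the same for the moment, N m; "grip_width": opening from 0.0 (shut) to 1.0 (fully open).
Only numpy, scipy, OpenCV 4.12 (cv2) and the standard library are available. Lean on these libraries where they do the work, as an engineer would, in place of code of your own. Each camera call takes 0.05 s, during which the arm holds its last target.

## Working session

There is one attempt and no reset: what is moved stays moved. The work goes in short steps, Python scripts to look and compute and a tool call to move; the robot and the scene stay as the last step left them, time stands still between calls to the robot, and variables do not carry over. Pictures are saved under pics/ and viewed, and the job is handed in when it is done.

Besides the shell and the picture viewer there is one more tool, called after ">>>" by a JSON object that holds its "method" and its "body", one argument or row to a line. jog_arm: Moves the arm, as the interface text tells. Its arguments: {"type":"object","properties":{"deltas":{"type":"array","items":{"type":"object","properties":{"offset":{"type":"array","items":{"type":"number"}},"spin":{"type":"number"},"grip":{"type":"number"}}}},"newtons":{"type":"number"}},"required":["deltas"]}

```bash
ls; mkdir -p pics; python3 - <<'E'
from rig import env, grab_frame, workorder, nets
import cv2, numpy as np
print(env.tips_ahead, env.sense())
for n in ["scene","top","wrist"]:
    f=grab_frame(n); cv2.imwrite(f"pics/{n}0.png",f["pixels"])
    print(n,{k:(np.round(v,4).tolist() if k!='pixels' else 0) for k,v in f.items()})
    for l in ["deck","ridge_batten","deep_strip","middle_strip","shallow_strip","ridge_cap","hammer","ear_defenders"]:
        try: print(l,[(np.round(d["point"]).tolist(),round(d["score"],2)) for d in nets.find_in(n,l)])
        except Exception as e: print(l,e)
E
```

```text
pics
0.178 {'t': 0.0, 'joint_positions': array([ 1.52818573,  0.50188205, -0.42676502,  1.55147221,  0.22081863,
        1.13826277, -0.21030033]), 'joint_velocities': array([-4.86839847e-04, -3.84608795e-04, -6.72079697e-04,  5.71952862e-04,
        4.13134089e-05,  6.35560334e-04, -1.60992355e-03]), 'effort': array([-3.82281387e-04, -5.66596413e+01, -5.81637159e+00, -2.79108971e+01,
       -6.84523908e-02,  3.07296007e-02,  1.81020596e-04]), 'tool_pos': array([ 0.1955181, -0.6195248,  0.403645 ]), 'orientation': array([-2.53294087e+00,  1.85640784e+00,  2.44090536e-03]), 'contact_force': array([ 0.27147732,  0.45955023, -0.64608525]), 'moment': array([-0.05591536, -0.03837555,  0.01883016]), 'grip_width': 1.0007133098020615}
scene {'pixels': 0, 'vfov': 43.6955, 'cx': 322.5688, 'cy': 194.4144, 'k1': -0.1198, 'cam_to_world': [[0.7381, 0.458, -0.4954, 1.2393], [0.6744, -0.5232, 0.521, -0.929], [-0.0206, -0.7187, -0.695, 1.1505], [0.0, 0.0, 0.0, 1.0]]}
deck [([140.0, 409.0], 0.58), ([246.0, 270.0], 0.27)]
ridge_batten [([136.0, 428.0], 0.73)]
deep_strip [([201.0, 316.0], 0.8), ([129.0,
[... 549 characters left out ...]
1)]
ridge_batten [([153.0, 187.0], 0.8)]
deep_strip [([282.0, 189.0], 0.95), ([296.0, 354.0], 0.86), ([223.0, 306.0], 0.74)]
middle_strip [([221.0, 386.0], 0.73)]
shallow_strip [([174.0, 303.0], 0.56)]
ridge_cap [([198.0, 463.0], 0.93), ([180.0, 390.0], 0.83)]
hammer [([117.0, 354.0], 0.56), ([176.0, 303.0], 0.29)]
ear_defenders [([110.0, 243.0], 0.64)]
wrist {'pixels': 0, 'vfov': 68.0935, 'cx': 316.2954, 'cy': 200.7869, 'k1': -0.049, 'hand_eye': [[1.0, 0.0005, -0.0009, 0.0006], [-0.0002, 0.957, 0.29, -0.0802], [0.001, -0.29, 0.957, 0.021], [0.0, 0.0, 0.0, 1.0]]}
deck []
ridge_batten []
deep_strip [([45.0, 56.0], 0.72)]
middle_strip []
shallow_strip []
ridge_cap []
hammer []
ear_defenders []
```

View pics/scene0.png

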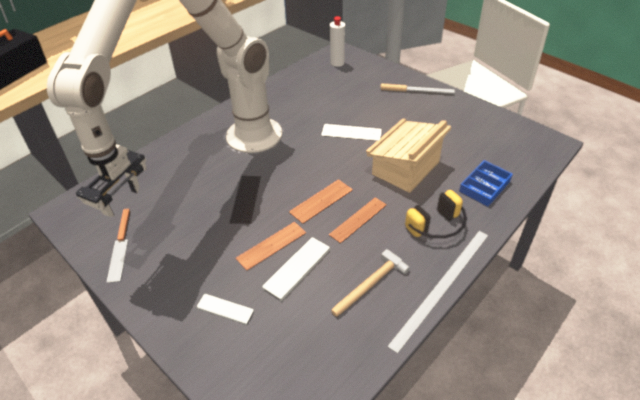

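View pics/top0.png

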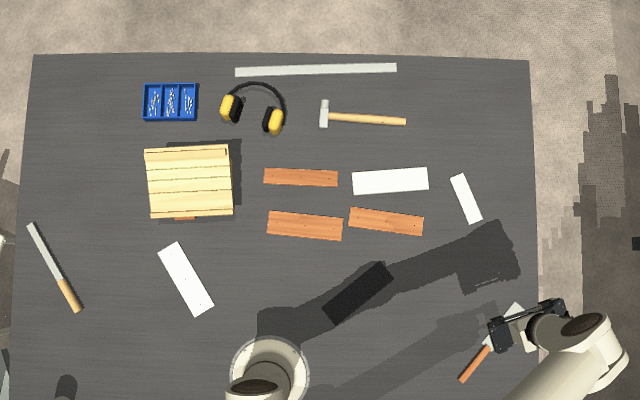

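View pics/wrist0.png

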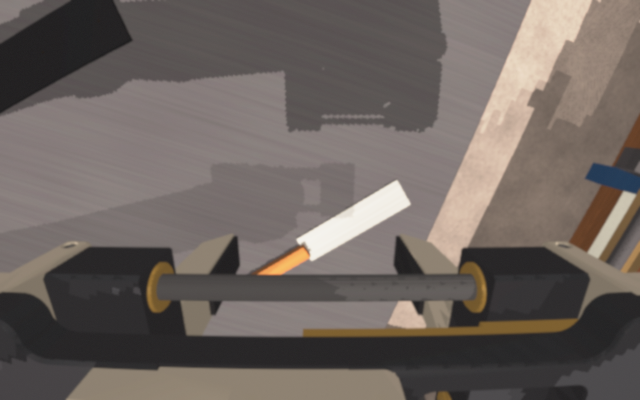

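```bash
cat > h.py <<'E'
from rig import env, grab_frame, workorder, nets
import cv2, numpy as np
from scipy.spatial.transform import Rotation as R
def K(f):
    F=200/np.tan(np.radians(f["vfov"])/2)
    return np.array([[F,0,f["cx"]],[0,F,f["cy"]],[0,0,1]]),np.array([f["k1"],0,0,0.])
def tcp(s=None):
    s=s or env.sense(); T=np.eye(4); T[:3,:3]=R.from_rotvec(s["orientation"]).as_matrix(); T[:3,3]=s["tool_pos"]; return T
def cam(n):
    T=tcp(); f=grab_frame(n)
    f["T"]=f["cam_to_world"] if n!="wrist" else T@f["hand_eye"]
    f["T"]=np.array(f["T"]); return f
def ray(f,uv):
    k,d=K(f); p=cv2.undistortPoints(np.array(uv,float).reshape(-1,1,2),k,d).reshape(-1,2)
    v=np.c_[p,np.ones(len(p))]@f["T"][:3,:3].T
    return f["T"][:3,3],v
def onplane(f,uv,z):
    o,v=ray(f,uv); return o+v*((z-o[2])/v[:,2])[:,None]
def proj(f,P):
    k,d=K(f); Ti=np.linalg.inv(f["T"]); r,_=cv2.Rodrigues(Ti[:3,:3])
    return cv2.projectPoints(np.array(P,float).reshape(-1,1,3),r,Ti[:3,3],k,d)[0].reshape(-1,2)
def rect(f,mask,z,near=None):
    """min rect in world of the blob at (row,col) near on plane z"""
    n,l,st,c=cv2.connectedComponentsWithStats(mask.astype(np.uint8))
    i=l[near[0],near[1]] 
    if i==0: return None
    cn,_=cv2.findContours((l==i).astype(np.uint8),cv2.RETR_EXTERNAL,cv2.CHAIN_APPROX_NONE)
    q=max(cn,key=cv2.contourArea).reshape(-1,2)
    w=onplane(f,q,z)[:,:2]
    (cx,cy),(a,b),ang=cv2.minAreaRect((w*1000).astype(np.float32))
    if a>b: a,b,ang=b,a,ang-90   # a short; ang = dir of short axis deg
    ang=(ang+90)%180-90
    return np.round([cx,cy,a,b,ang],1)
E
python3 - <<'E'
from h import *
f=cam("top"); im=f["pixels"]; hsv=cv2.cvtColor(im,cv2.COLOR_BGR2HSV)
cv2.imwrite("pics/deckcrop.png",cv2.resize(im[130:235,130:250],None,fx=6,fy=5,interpolation=cv2.INTER_CUBIC))
cv2.imwrite("pics/capcrop.png",cv2.resize(im[155:245,255:490],None,fx=3.4,fy=3.4,interpolation=cv2.INTER_CUBIC))
org=(hsv[...,0]<14)&(hsv[...,1]>110)
wh=(hsv[...,1]<40)&(hsv[...,2]>150)
for n,p in dict(shallow=(177,300),deep=(226,305),mid=(221,386)).items(): print(n,rect(f,org,.006,p))
for n,p in dict(cap=(181,390),small=(198,464),white=(280,188)).items(): print(n,rect(f,wh,.015 if n!='white' else .006,p))
E
```

```text
shallow [582.3 -82.6  48.9 219.3  -1.5]
deep [437.9 -97.8  68.5 219.8  -5. ]
mid [ 454.4 -336.6   58.6  220.3   -7.2]
cap [ 574.2 -348.3   70.   226.8    5.5]
small [ 525.9 -576.3   47.6  152.6  -67.5]
white [274.9 249.6  70.1 221.8 -57.5]
```

View pics/deckcrop.png

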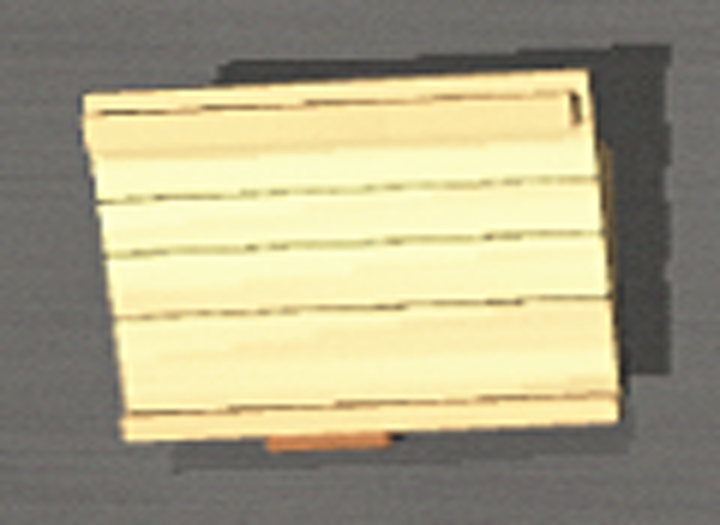

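View pics/capcrop.png

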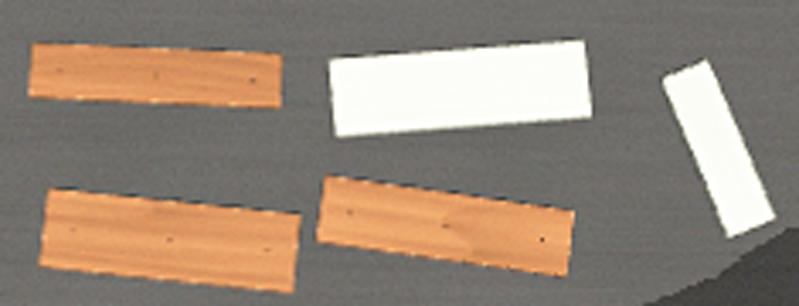

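```bash
cat >> h.py <<'E'
from scipy.optimize import least_squares
S=np.radians(18)
def deckT(p):
    x,y,yaw=p[:3]; c,s=np.cos(yaw),np.sin(yaw)
    T=np.eye(4); T[:3,:3]=np.array([[c,-s,0],[s,c,0],[0,0,1]])@np.array([[np.cos(S),0,-np.sin(S)],[0,1,0],[np.sin(S),0,np.cos(S)]])
    T[:3,3]=[x,y,p[3] if len(p)>3 else .095]; return T
def d2w(p,P): 
    T=deckT(p); return np.array(P,float)@T[:3,:3].T+T[:3,3]
E
python3 - <<'E'
from h import *
f=cam("top")
# deck point, crop px
obs=[((.068,.115,0),(115,318)),((.068,-.115,0),(612,297)),((.104,.115,0),(107,255)),((.104,-.115,0),(605,233)),((.134,.115,0),(100,201)),((.134,-.115,0),(600,178)),
((0,.115,.009),(124,440)),((0,-.115,.009),(621,422))]
P=np.array([o[0] for o in obs]); U=np.array([(130+o[1][0]/6-.4,130+o[1][1]/5-.4) for o in obs])
r=least_squares(lambda p:(proj(f,d2w(p,P))-U).ravel(),[.55,.2,0])
print(r.x,np.degrees(r.x[2])); print(np.round(r.fun.reshape(-1,2),1))
print(d2w(r.x,[[.096,0,0],[.157,0,.02],[.034,0,.006]]))
s=cam("scene"); print(np.round(proj(s,d2w(r.x,P))))
im=cv2.resize(s["pixels"][100:200,350:470],None,fx=6,fy=6,interpolation=cv2.INTER_CUBIC)
for q in proj(s,d2w(r.x,P)): cv2.circle(im,tuple(int(v) for v in (q-[350,100])*6+3),4,(0,0,255),1)
cv2.imwrite("pics/sdeck.png",im)
E
```

```text
[0.4550229  0.21326369 0.06603896] 3.783753780274433
[[ 0.2  0. ]
 [-0.2  0.1]
 [ 0.1 -0.2]
 [-0.1 -0.1]
 [ 0.  -0.2]
 [-0.1  0. ]
 [ 0.4  0.3]
 [-0.2 -0. ]]
[[0.54612531 0.21928876 0.12466563]
 [0.59784643 0.22270935 0.1625368 ]
 [0.48543827 0.21527522 0.11121292]]
[[418. 123.]
 [382. 157.]
 [427. 124.]
 [391. 158.]
 [435. 125.]
 [399. 159.]
 [401. 119.]
 [365. 151.]]
```

View pics/sdeck.png

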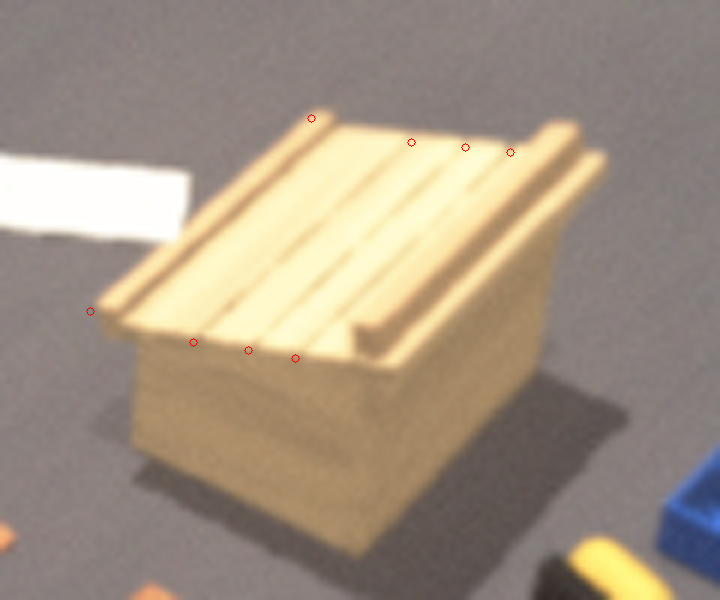

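```bash
cat >> h.py <<'E'
def go(x,y,ztip,ang):
    """delta to put tips at z, jaw axis at world angle ang deg (mod 180). translate in current frame, then spin"""
    T=tcp(); t=np.array([x,y,ztip+env.tips_ahead]); d=T[:3,:3].T@(t-T[:3,3])*100
    a=np.degrees(np.arctan2(T[1,0],T[0,0])); sp=-((ang-a+90)%180-90)  # tool z down
    s=env.sense()
    print("t %.2f tcp"%s["t"],np.round(T[:3,3],4),"tip z %.4f"%(T[2,3]-.178),"ang %.2f"%a,"zax",np.round(T[:3,2],4),"grip %.1fmm"%(s["grip_width"]*91.8),"F",np.round(s["contact_force"],1),"j7 %.2f"%s["joint_positions"][6])
    print("delta cm",np.round(d,2),"dist",round(np.linalg.norm(d),1),"rows",round(np.linalg.norm(d)/4.17,1),"spin",round(sp,2),"rows",round(abs(sp)/7.16,1))
E
python3 -c "
from h import *
go(.438,-.098,.2,-5)"
```

```text
t 1.50 tcp [ 0.1957 -0.6198  0.4047] tip z 0.2267 ang -72.48 zax [ 0. -0. -1.] grip 92.1mm F [-0.2  0.2  0.2] j7 -0.21
delta cm [-42.47 -38.81   2.67] dist 57.6 rows 13.8 spin -67.48 rows 9.4
```

>>> {"method": "jog_arm", "body": {
  "deltas": [
    {"offset":[-2.83,-2.59,0.18]},
    {"offset":[-2.83,-2.59,0.18]},
    {"offset":[-2.83,-2.59,0.18]},
    {"offset":[-2.83,-2.59,0.18]},
    {"offset":[-2.83,-2.59,0.18]},
    {"offset":[-2.83,-2.59,0.18]},
    {"offset":[-2.83,-2.59,0.18]},
    {"offset":[-2.83,-2.59,0.18]},
    {"offset":[-2.83,-2.59,0.18]},
    {"offset":[-2.83,-2.59,0.18]},
    {"offset":[-2.83,-2.59,0.18]},
    {"offset":[-2.83,-2.59,0.18]},
    {"offset":[-2.83,-2.59,0.18]},
    {"offset":[-2.83,-2.59,0.18]},
    {"offset":[-2.83,-2.59,0.18]},
    {"spin":-6.75},
    {"spin":-6.75},
    {"spin":-6.75},
    {"spin":-6.75},
    {"spin":-6.75}
  ]
}}

```text
validation failed for argument at $.de...
```

>>> {"method": "jog_arm", "body": {
  "deltas": [
    {"spin":-6.75},
    {"spin":-6.75},
    {"spin":-6.75},
    {"spin":-6.75},
    {"spin":-6.75},
    {}
  ]
}}

```text
validation failed for argument at $.de...
```

```bash
python3 -c "
from h import *
go(.438,-.098,.2,-5)
f=cam('wrist'); cv2.imwrite('pics/w1.png',f['pixels'])
im=f['pixels']; hsv=cv2.cvtColor(im,cv2.COLOR_BGR2HSV)
org=(hsv[...,0]<14)&(hsv[...,1]>110)
u=proj(f,[[.438,-.098,.006]])[0]; print(u)
print(rect(f,org,.006,(int(u[1]),int(u[0]))))
"
```

```text
t 1.50 tcp [ 0.1957 -0.6198  0.4047] tip z 0.2267 ang -72.48 zax [ 0. -0. -1.] grip 92.1mm F [-0.2  0.2  0.2] j7 -0.21
delta cm [-42.47 -38.81   2.67] dist 57.6 rows 13.8 spin -67.48 rows 9.4
[ -40.44728603 -138.84972704]
None
```

View pics/w1.png

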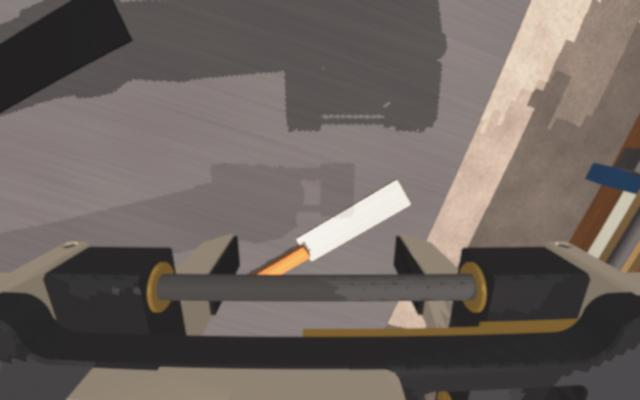

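>>> {"method": "jog_arm", "body": {
  "deltas": [
    {"offset":[-2.83,-2.59,0.18],"spin":0,"grip":9.1},
    {"offset":[-2.83,-2.59,0.18],"spin":0,"grip":9.1},
    {"offset":[-2.83,-2.59,0.18],"spin":0,"grip":9.1},
    {"offset":[-2.83,-2.59,0.18],"spin":0,"grip":9.1},
    {"offset":[-2.83,-2.59,0.18],"spin":0,"grip":9.1},
    {"offset":[-2.83,-2.59,0.18],"spin":0,"grip":9.1},
    {"offset":[-2.83,-2.59,0.18],"spin":0,"grip":9.1},
    {"offset":[-2.83,-2.59,0.18],"spin":0,"grip":9.1},
    {"offset":[-2.83,-2.59,0.18],"spin":0,"grip":9.1},
    {"offset":[-2.83,-2.59,0.18],"spin":0,"grip":9.1},
    {"offset":[-2.83,-2.59,0.18],"spin":0,"grip":9.1},
    {"offset":[-2.83,-2.59,0.18],"spin":0,"grip":9.1},
    {"offset":[-2.83,-2.59,0.18],"spin":0,"grip":9.1},
    {"offset":[-2.83,-2.59,0.18],"spin":0,"grip":9.1},
    {"offset":[-2.83,-2.59,0.18],"spin":0,"grip":9.1},
    {"offset":[0,0,0],"spin":-6.75,"grip":9.1},
    {"offset":[0,0,0],"spin":-6.75,"grip":9.1},
    {"offset":[0,0,0],"spin":-6.75,"grip":9.1},
    {"offset":[0,0,0],"spin":-6.75,"grip":9.1},
    {"offset":[0,0,0],"spin":-6.75,"grip":9.1}
  ]
}}

```text
t: 3.22
tool_pos: [0.4385, -0.0978, 0.3779]
orientation: [2.967, -1.032, 0.001]
contact_force: [-0.1, 0.3, -0.1]
grip_width: 0.994
```

>>> {"method": "jog_arm", "body": {
  "deltas": [
    {"offset":[0,0,0],"spin":-6.75,"grip":9.1},
    {"offset":[0,0,0],"spin":-6.75,"grip":9.1},
    {"offset":[0,0,0],"spin":-6.75,"grip":9.1},
    {"offset":[0,0,0],"spin":-6.75,"grip":9.1},
    {"offset":[0,0,0],"spin":-6.75,"grip":9.1},
    {"offset":[0,0,0],"spin":0,"grip":9.1}
  ]
}}

```text
t: 3.72
tool_pos: [0.4384, -0.0981, 0.3778]
orientation: [3.139, -0.13, 0.0]
contact_force: [0.1, 0.1, -1.1]
grip_width: 0.991
```

```bash
python3 -c "
from h import *
go(.438,-.098,.2,-5)
f=cam('wrist'); cv2.imwrite('pics/w1.png',f['pixels'])
im=f['pixels']; hsv=cv2.cvtColor(im,cv2.COLOR_BGR2HSV)
org=(hsv[...,0]<14)&(hsv[...,1]>110)
u=proj(f,[[.438,-.098,.006]])[0]; print(u)
print(rect(f,org,.006,(int(u[1]),int(u[0]))))
"
```

```text
t 3.72 tcp [ 0.4384 -0.0981  0.3778] tip z 0.1998 ang -4.74 zax [ 2.e-04 -1.e-04 -1.e+00] grip 90.9mm F [ 0.1  0.1 -1.1] j7 -0.17
delta cm [-0.04 -0.01 -0.02] dist 0.0 rows 0.0 spin 0.26 rows 0.0
[314.5799429  179.15131466]
None
```

View pics/w1.png

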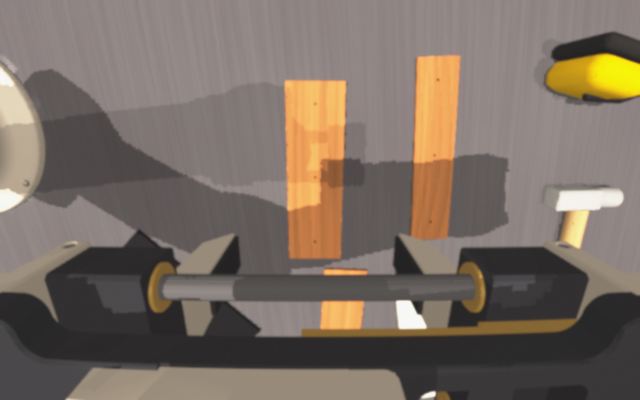

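```bash
cat >> h.py <<'E'
def org(f):
    h=cv2.cvtColor(f["pixels"],cv2.COLOR_BGR2HSV); m=((h[...,0]<20)&(h[...,1]>120)&(h[...,2]>50)).astype(np.uint8)
    return cv2.morphologyEx(m,cv2.MORPH_CLOSE,np.ones((5,5)))
E
python3 -c "
from h import *
f=cam('wrist')
for p,z in (((.438,-.098,.006),.006),((.582,-.083,.006),.006)):
  u=proj(f,[p])[0].astype(int); print(rect(f,org(f),.006,(u[1],u[0])))
"
```

```text
[438.4 -95.2  68.4 218.   -5. ]
[581.6 -79.5  48.9 218.3  -1.6]
```

>>> {"method": "jog_arm", "body": {
  "deltas": [
    {"offset":[0,-0.2,4.0],"spin":0.25,"grip":9.1},
    {"offset":[0,0,4.0],"spin":0,"grip":9.1},
    {"offset":[0,0,4.0],"spin":0,"grip":9.1},
    {"offset":[0,0,3.5],"spin":0,"grip":9.1},
    {"offset":[0,0,2.5],"spin":0,"grip":9.1},
    {"offset":[0,0,1.2],"spin":0,"grip":9.1},
    {"offset":[0,0,0.5],"spin":0,"grip":9.1},
    {"offset":[0,0,0],"spin":0,"grip":9.1}
  ],
  "newtons": 20
}}

```text
t: 4.48
tool_pos: [0.4383, -0.0958, 0.1799]
orientation: [-3.138, 0.146, 0.003]
contact_force: [-0.1, 0.2, -1.1]
grip_width: 0.989
```

>>> {"method": "jog_arm", "body": {
  "deltas": [
    {"offset":[0,0,0],"spin":0,"grip":6.0},
    {"offset":[0,0,0],"spin":0,"grip":6.0},
    {"offset":[0,0,0],"spin":0,"grip":6.0},
    {"offset":[0,0,0],"spin":0,"grip":6.0},
    {"offset":[0,0,0],"spin":0,"grip":6.0},
    {"offset":[0,0,0],"spin":0,"grip":6.0}
  ]
}}

```text
t: 4.98
tool_pos: [0.4389, -0.0964, 0.1815]
orientation: [3.137, -0.144, 0.002]
contact_force: [-1.2, -0.6, 7.4]
grip_width: 0.732
```

>>> {"method": "jog_arm", "body": {
  "deltas": [
    {"offset":[0,0,-0.5],"spin":0,"grip":6.0},
    {"offset":[0,0,-1.5],"spin":0,"grip":6.0},
    {"offset":[0,0,-3],"spin":0,"grip":6.0},
    {"offset":[0,0,-4],"spin":0,"grip":6.0},
    {"offset":[0,0,-4],"spin":0,"grip":6.0},
    {"offset":[0,0,-4],"spin":0,"grip":6.0},
    {"offset":[0,0,-3],"spin":0,"grip":6.0},
    {"offset":[0,0,0],"spin":0,"grip":6.0}
  ]
}}

```text
t: 5.65
tool_pos: [0.4408, -0.0955, 0.3864]
orientation: [3.135, -0.143, 0.014]
contact_force: [1.8, -0.7, 0.1]
grip_width: 0.732
```

```bash
python3 -c "
from h import *
f=cam('wrist'); cv2.imwrite('pics/w2.png',f['pixels'])
go(.4554+.034*.95,.2155,.2,3.78)
"
```

```text
t 5.70 tcp [ 0.4397 -0.0961  0.3839] tip z 0.2059 ang -5.27 zax [ 0.0058 -0.0038 -1.    ] grip 67.2mm F [ 0.5 -0.3 -2.1] j7 -0.18
delta cm [  1.92 -31.47   0.5 ] dist 31.5 rows 7.6 spin -9.05 rows 1.3
```

View pics/w2.png

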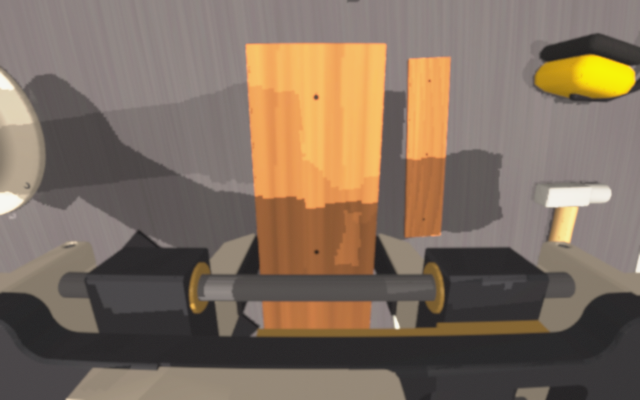

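```bash
python3 -c "
from h import *
f=cam('wrist')
T=tcp(); ztop=T[2,3]-.178+.0035
for uv in ((247,44),(386,44)):
  w=onplane(f,[uv],ztop)[0]; print(np.round((np.linalg.inv(T)@np.r_[w,1])*1000,1))
go(.40,.2,.2,3.78)
"
```

```text
[ -29.7 -110.3  174.2 1000. ]
[  36.8 -110.4  174.3 1000. ]
t 5.75 tcp [ 0.4386 -0.0963  0.3819] tip z 0.2039 ang -5.28 zax [ 0.0022 -0.0025 -1.    ] grip 67.0mm F [-0.   0.4 -2. ] j7 -0.19
delta cm [ -6.57 -29.15   0.31] dist 29.9 rows 7.2 spin -9.06 rows 1.3
```

>>> {"method": "jog_arm", "body": {
  "deltas": [
    {"offset":[-0.82,-3.64,0.04],"spin":0,"grip":6.0},
    {"offset":[-0.82,-3.64,0.04],"spin":0,"grip":6.0},
    {"offset":[-0.82,-3.64,0.04],"spin":0,"grip":6.0},
    {"offset":[-0.82,-3.64,0.04],"spin":0,"grip":6.0},
    {"offset":[-0.82,-3.64,0.04],"spin":0,"grip":6.0},
    {"offset":[-0.82,-3.64,0.04],"spin":0,"grip":6.0},
    {"offset":[-0.82,-3.64,0.04],"spin":0,"grip":6.0},
    {"offset":[-0.82,-3.64,0.04],"spin":0,"grip":6.0},
    {"offset":[0,0,0],"spin":-4.5,"grip":6.0},
    {"offset":[0,0,0],"spin":-4.5,"grip":6.0},
    {"offset":[0,0,0],"spin":0,"grip":6.0},
    {"offset":[0,0,0],"spin":0,"grip":6.0},
    {"offset":[0,0,0],"spin":0,"grip":6.0},
    {"offset":[0,0,0],"spin":0,"grip":6.0}
  ]
}}

```text
t: 6.92
tool_pos: [0.3999, 0.199, 0.377]
orientation: [3.14, 0.098, -0.001]
contact_force: [-0.1, -0.1, -1.1]
grip_width: 0.732
```

```bash
python3 -c "
from h import *
go(.40,.2,.2,3.78)
f=cam('wrist'); im=f['pixels'].copy()
np.save('f3.npy',f,allow_pickle=True)
cv2.imwrite('pics/w3.png',im)
p=[.4550,.2133,.066]
for X in (.068,.104,.134): 
  for y in (.115,-.115): print(X,y,proj(f,d2w(p,[[X,y,0]])))
go(.40,.2,.2,3.78)
"
```

```text
t 6.92 tcp [0.3999 0.199  0.377 ] tip z 0.1990 ang 3.59 zax [-9.e-04 -4.e-04 -1.e+00] grip 67.2mm F [-0.1 -0.1 -1.1] j7 -0.78
delta cm [ 0.02 -0.1  -0.1 ] dist 0.1 rows 0.0 spin -0.19 rows 0.0
0.068 0.115 [[474.53586006  47.58559689]]
0.068 -0.115 [[439.63646461 309.39416891]]
0.104 0.115 [[527.91180333  46.06804256]]
0.104 -0.115 [[479.91175735 316.1132361 ]]
0.134 0.115 [[574.61579775  45.30836239]]
0.134 -0.115 [[515.06258997 321.80860788]]
t 6.97 tcp [0.3999 0.1991 0.3772] tip z 0.1992 ang 3.61 zax [-5.e-04 -3.e-04 -1.e+00] grip 67.1mm F [-0.8 -0.2 -1.2] j7 -0.78
delta cm [ 0.01 -0.09 -0.08] dist 0.1 rows 0.0 spin -0.17 rows 0.0
```

View pics/w3.png

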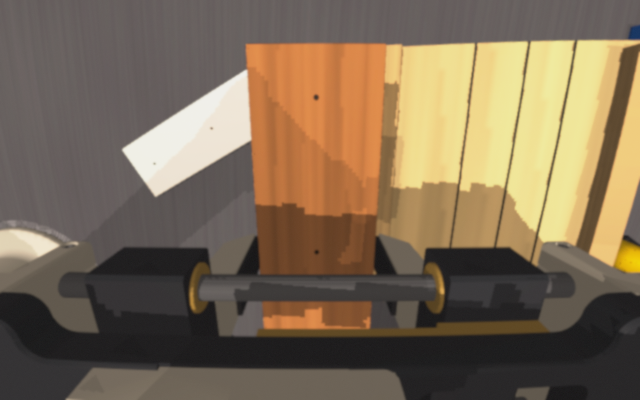

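```bash
cat >> h.py <<'E'
def darkcol(g,row,c0,w=7):
    c0=int(round(c0)); s=g[row-1:row+2,c0-w:c0+w+1].mean(0); b=np.median(s); d=np.clip(b-s-8,0,None)
    return (c0-w+(np.arange(2*w+1)*d).sum()/d.sum()) if d.sum()>8 else None
def fitdeck(f,p,lines=(.068,.104,.134),rows=range(55,245,10),ends=()):
    g=cv2.cvtColor(f["pixels"],cv2.COLOR_BGR2GRAY).astype(float); 
    P=[];U=[]
    for X in lines:
        a=proj(f,d2w(p,np.c_[np.full(47,X),np.linspace(-.115,.115,47),np.zeros(47)]))
        a=a[np.argsort(a[:,1])]
        for r in rows:
            if not a[0,1]<r<a[-1,1]: continue
            c=darkcol(g,r,np.interp(r,a[:,1],a[:,0]))
            if c: P.append(X);U.append((c,r))
    P=np.array(P);U=np.array(U)
    def res(q):
        T=deckT(q); Ti=np.linalg.inv(T); o,v=ray(f,U); o=Ti[:3,:3]@o+Ti[:3,3]; v=v@Ti[:3,:3].T
        w=o+v*(-o[2]/v[:,2])[:,None]
        e=[(w[:,0]-P)*1000]
        for (dp,uv) in ends: e.append((proj(f,d2w(q,[dp]))[0]-uv)[1:]*1.5)
        return np.concatenate(e)
    s=least_squares(res,p,loss='soft_l1'); print("deck",np.round(s.x,4),"yaw",np.degrees(s.x[2]),"n",len(P),"med|r|mm",np.median(abs(s.fun)))
    return s.x
E
python3 -c "
from h import *
f=np.load('f3.npy',allow_pickle=True).item()
im=f['pixels']; cv2.imwrite('pics/w3c.png',cv2.resize(im[25:65,380:640],None,fx=3,fy=6,interpolation=cv2.INTER_CUBIC))
p=fitdeck(f,[.455,.2163,.066],ends=[((.068,.115,0),(476,43.5)),((.104,.115,0),(529,42)),((.134,.115,0),(576,41))])
print(p)"
```

```text
deck [0.4552 0.2161 0.0667] yaw 3.8229296642625514 n 57 med|r|mm 0.13368848950839324
[0.45522564 0.21606463 0.06672271]
```

View pics/w3c.png

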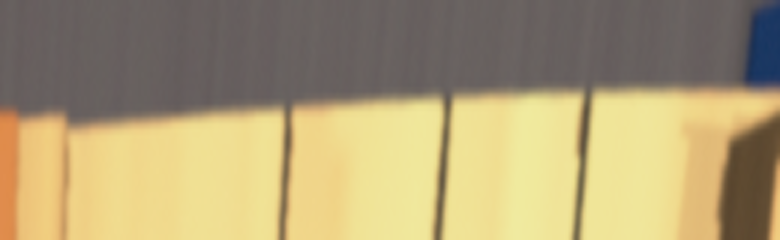

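```bash
cat >> h.py <<'E'
DK=[.45522564,.21606463,.06672271]
def place(X,depth,tip,yoff=0,xoff=0):
    """X: deck line of upper edge; tip above line point"""
    U=d2w(DK,[[X,0,0]])[0]; h=np.array([np.cos(DK[2]),np.sin(DK[2])]); n=np.array([-h[1],h[0]])
    c=U[:2]-h*(depth/2-xoff)+n*yoff
    print("U",np.round(U,4),"c",np.round(c,4)); go(c[0],c[1],U[2]+tip,np.degrees(DK[2]))
E
python3 -c "
from h import *
place(.068,.068,.0075,yoff=-.0003)"
```

```text
U [0.5198 0.2204 0.116 ] c [0.4858 0.2178]
t 6.97 tcp [0.3999 0.1991 0.3772] tip z 0.1992 ang 3.61 zax [-5.e-04 -3.e-04 -1.e+00] grip 67.1mm F [-0.8 -0.2 -1.2] j7 -0.78
delta cm [ 8.7  -1.33  7.56] dist 11.6 rows 2.8 spin -0.22 rows 0.0
```

>>> {"method": "jog_arm", "body": {
  "deltas": [
    {"offset":[2.2,-0.33,0],"spin":-0.2,"grip":6.0},
    {"offset":[2.2,-0.33,0],"spin":0,"grip":6.0},
    {"offset":[2.2,-0.33,0],"spin":0,"grip":6.0},
    {"offset":[2.1,-0.34,0],"spin":0,"grip":6.0},
    {"offset":[0,0,2.0],"spin":0,"grip":6.0},
    {"offset":[0,0,2.0],"spin":0,"grip":6.0},
    {"offset":[0,0,1.6],"spin":0,"grip":6.0},
    {"offset":[0,0,0.6],"spin":0,"grip":6.0},
    {"offset":[0,0,0],"spin":0,"grip":6.0},
    {"offset":[0,0,0],"spin":0,"grip":6.0},
    {"offset":[0,0,0],"spin":0,"grip":6.0}
  ]
}}

```text
t: 7.88
tool_pos: [0.4861, 0.2193, 0.3166]
orientation: [-3.139, -0.108, -0.003]
contact_force: [-0.5, -0.4, -1.4]
grip_width: 0.73
```

```bash
python3 -c "
from h import *
place(.068,.068,.0075,yoff=-.0003)
f=cam('wrist'); cv2.imwrite('pics/w4.png',f['pixels'])"
```

```text
U [0.5198 0.2204 0.116 ] c [0.4858 0.2178]
t 7.88 tcp [0.4861 0.2193 0.3166] tip z 0.1386 ang 3.94 zax [ 1.6e-03  6.0e-04 -1.0e+00] grip 67.1mm F [-0.5 -0.4 -1.4] j7 -0.88
delta cm [-0.04  0.15  1.51] dist 1.5 rows 0.4 spin 0.12 rows 0.0
```

View pics/w4.png

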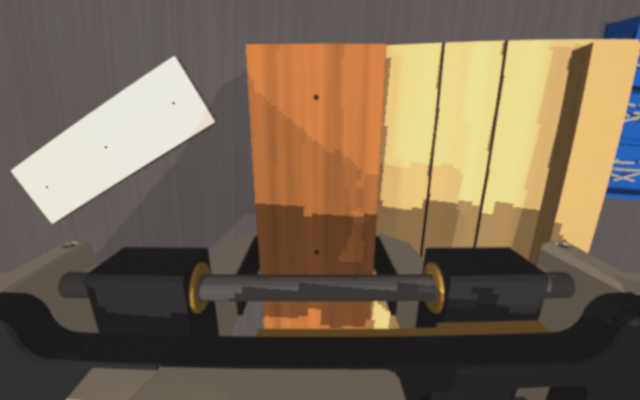

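>>> {"method": "jog_arm", "body": {
  "deltas": [
    {"offset":[0,0.12,0.5],"spin":0.1,"grip":6.0},
    {"offset":[0,0,0.5],"spin":0,"grip":6.0},
    {"offset":[0,0,0.3],"spin":0,"grip":6.0},
    {"offset":[0,0,0.2],"spin":0,"grip":6.0},
    {"offset":[0,0,0],"spin":0,"grip":6.0},
    {"offset":[0,0,0],"spin":0,"grip":6.0}
  ]
}}

```text
t: 8.43
tool_pos: [0.4856, 0.218, 0.3004]
orientation: [-3.14, -0.106, 0.001]
contact_force: [0.9, -0.1, -0.3]
grip_width: 0.734
```

```bash
python3 -c "
from h import *
place(.068,.068,.0075,yoff=-.0003)"
```

```text
U [0.5198 0.2204 0.116 ] c [0.4858 0.2178]
t 8.43 tcp [0.4856 0.218  0.3004] tip z 0.1224 ang 3.88 zax [-4.e-04  0.e+00 -1.e+00] grip 67.4mm F [ 0.9 -0.1 -0.3] j7 -0.90
delta cm [ 0.02  0.02 -0.12] dist 0.1 rows 0.0 spin 0.06 rows 0.0
```

>>> {"method": "jog_arm", "body": {
  "deltas": [
    {"offset":[0,0,0.1],"spin":0,"grip":6.0},
    {"offset":[0,0,0.1],"spin":0,"grip":6.0},
    {"offset":[0,0,0],"spin":0,"grip":6.0}
  ]
}}

```text
t: 8.68
tool_pos: [0.4857, 0.2179, 0.2984]
orientation: [3.14, 0.106, -0.0]
contact_force: [-0.5, 0.3, -1.2]
grip_width: 0.731
```

>>> {"method": "jog_arm", "body": {
  "deltas": [
    {"offset":[0,0,0.1],"spin":0,"grip":6.0},
    {"offset":[0,0,0.1],"spin":0,"grip":6.0},
    {"offset":[0,0,0],"spin":0,"grip":6.0}
  ]
}}

```text
t: 8.93
tool_pos: [0.4857, 0.2182, 0.2974]
orientation: [3.139, 0.107, 0.001]
contact_force: [-2.2, -2.3, 8.6]
grip_width: 0.735
```

>>> {"method": "jog_arm", "body": {
  "deltas": [
    {"offset":[0,0,-0.1],"spin":0,"grip":6.0},
    {"offset":[0,0,0],"spin":0,"grip":7.0},
    {"offset":[0,0,0],"spin":0,"grip":7.2},
    {"offset":[0,0,0],"spin":0,"grip":7.3},
    {"offset":[0,0,0],"spin":0,"grip":7.3},
    {"offset":[0,0,-0.3],"spin":0,"grip":7.6},
    {"offset":[0,0,-0.8],"spin":0,"grip":8.0},
    {"offset":[0,0,-2],"spin":0,"grip":8.5},
    {"offset":[0,0,-4],"spin":0,"grip":9.1},
    {"offset":[0,0,-2],"spin":0,"grip":9.1},
    {"offset":[0,0,0],"spin":0,"grip":9.1},
    {"offset":[0,0,0],"spin":0,"grip":9.1}
  ]
}}

```text
t: 9.93
tool_pos: [0.4861, 0.2182, 0.3902]
orientation: [-3.139, -0.106, -0.005]
contact_force: [-0.0, 0.2, -0.5]
grip_width: 0.989
```

```bash
python3 -c "
from h import *
f=cam('wrist'); cv2.imwrite('pics/w5.png',f['pixels']);np.save('f5.npy',f,allow_pickle=True)
go(.4544,-.334,.2,-7.2)
im=f['pixels'].copy()
for P in ([.068,.115,0],[.068,.11,0],[.068,.11,.006],[.068,-.1,0],[.0005,.11,.0112],[.0015,.11,.017],[.069,.11,.006]): 
  q=proj(f,d2w(DK,[P]))[0]; print(P,q)
"
```

```text
t 9.98 tcp [0.4857 0.2177 0.3888] tip z 0.2108 ang 3.85 zax [ 9.e-04 -5.e-04 -1.e+00] grip 91.0mm F [ 0.9 -0.8 -0.5] j7 -0.80
delta cm [-6.83 54.83  1.11] dist 55.3 rows 13.3 spin 11.05 rows 1.5
[0.068, 0.115, 0] [355.60878172  64.39064691]
[0.068, 0.11, 0] [355.40277294  71.09741871]
[0.068, 0.11, 0.006] [353.97457326  70.11261517]
[0.068, -0.1, 0] [347.33038184 298.60237299]
[0.0005, 0.11, 0.0112] [272.27028222  72.67017655]
[0.0015, 0.11, 0.017] [270.22790335  71.76410743]
[0.069, 0.11, 0.006] [355.24530716  70.06730409]
```

View pics/w5.png

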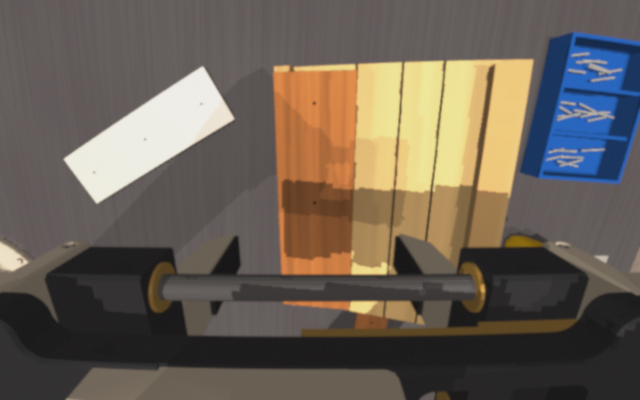

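```bash
python3 -c "
from h import *
f=np.load('f5.npy',allow_pickle=True).item();im=f['pixels'].copy()
a=cv2.resize(im[50:110,260:390],None,fx=6,fy=6,interpolation=cv2.INTER_CUBIC)
b=cv2.resize(im[260:320,270:400],None,fx=6,fy=4,interpolation=cv2.INTER_CUBIC)
for P in ([.068,.115,0],[.069,.11,.006],[.0015,.11,.017]):
  q=proj(f,d2w(DK,[P]))[0]-[260,50]; cv2.circle(a,tuple(int(v*6+3) for v in q),3,(255,0,0),-1)
cv2.imwrite('pics/w5c.png',a)
"
```

```text
(no output)
```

View pics/w5c.png

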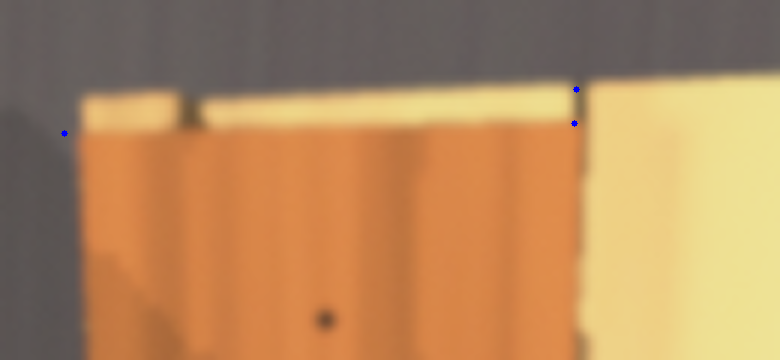

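>>> {"method": "jog_arm", "body": {
  "deltas": [
    {"offset":[-0.49,3.92,0.0],"spin":0,"grip":9.1},
    {"offset":[-0.49,3.92,0.0],"spin":0,"grip":9.1},
    {"offset":[-0.49,3.92,0.0],"spin":0,"grip":9.1},
    {"offset":[-0.49,3.92,0.1],"spin":0,"grip":9.1},
    {"offset":[-0.49,3.92,0.1],"spin":0,"grip":9.1},
    {"offset":[-0.49,3.92,0.1],"spin":0,"grip":9.1},
    {"offset":[-0.49,3.92,0.1],"spin":0,"grip":9.1},
    {"offset":[-0.49,3.92,0.1],"spin":0,"grip":9.1},
    {"offset":[-0.49,3.92,0.1],"spin":0,"grip":9.1},
    {"offset":[-0.49,3.92,0.1],"spin":0,"grip":9.1},
    {"offset":[-0.49,3.92,0.1],"spin":0,"grip":9.1},
    {"offset":[-0.49,3.92,0.1],"spin":0,"grip":9.1},
    {"offset":[-0.49,3.92,0.1],"spin":0,"grip":9.1},
    {"offset":[-0.49,3.92,0.1],"spin":0,"grip":9.1},
    {"offset":[0,0,0],"spin":5.5,"grip":9.1},
    {"offset":[0,0,0],"spin":5.5,"grip":9.1},
    {"offset":[0,0,0],"spin":0,"grip":9.1},
    {"offset":[0,0,0],"spin":0,"grip":9.1},
    {"offset":[0,0,0],"spin":0,"grip":9.1},
    {"offset":[0,0,0],"spin":0,"grip":9.1}
  ]
}}

```text
t: 11.65
tool_pos: [0.4544, -0.3335, 0.3772]
orientation: [-3.136, 0.19, 0.001]
contact_force: [0.2, 0.4, 0.1]
grip_width: 0.99
```

```bash
cat >> h.py <<'E'
def strip(x,y,m=None,z=.006):
    f=cam('wrist'); u=proj(f,[[x,y,z]])[0].astype(int); r=rect(f,(org if m is None else m)(f),z,(u[1],u[0])); print(r); cv2.imwrite('pics/ws.png',f['pixels'])
    go(r[0]/1000,r[1]/1000,.003,r[4])
E
python3 -c "
from h import *
strip(.4544,-.334)
"
```

```text
[ 454.9 -334.3   58.2  218.9   -7.2]
t 11.70 tcp [ 0.4544 -0.3336  0.3773] tip z 0.1993 ang -6.97 zax [-4.e-04  1.e-04 -1.e+00] grip 90.8mm F [ 0.6 -0.4  1.1] j7 0.09
delta cm [ 0.06  0.06 19.63] dist 19.6 rows 4.7 spin 0.23 rows 0.0
```

View pics/ws.png

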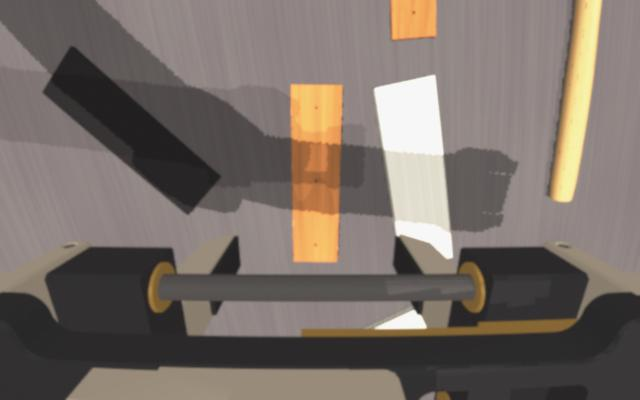

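>>> {"method": "jog_arm", "body": {
  "deltas": [
    {"offset":[0.06,0.06,4.0],"spin":0.2,"grip":8.4},
    {"offset":[0,0,4.0],"spin":0,"grip":7.8},
    {"offset":[0,0,4.0],"spin":0,"grip":7.6},
    {"offset":[0,0,3.5],"spin":0,"grip":7.6},
    {"offset":[0,0,2.5],"spin":0,"grip":7.6},
    {"offset":[0,0,1.2],"spin":0,"grip":7.6},
    {"offset":[0,0,0.4],"spin":0,"grip":7.6},
    {"offset":[0,0,0],"spin":0,"grip":7.6},
    {"offset":[0,0,0],"spin":0,"grip":7.6}
  ],
  "newtons": 20
}}

```text
t: 12.45
tool_pos: [0.4558, -0.3351, 0.183]
orientation: [3.134, -0.2, 0.003]
contact_force: [-0.2, -0.1, 0.7]
grip_width: 0.827
```

>>> {"method": "jog_arm", "body": {
  "deltas": [
    {"offset":[0,0,0],"spin":0,"grip":5.0},
    {"offset":[0,0,0],"spin":0,"grip":5.0},
    {"offset":[0,0,0],"spin":0,"grip":5.0},
    {"offset":[0,0,0],"spin":0,"grip":5.0},
    {"offset":[0,0,0],"spin":0,"grip":5.0}
  ]
}}

```text
t: 12.87
tool_pos: [0.4552, -0.3354, 0.1826]
orientation: [3.134, -0.201, 0.002]
contact_force: [-1.4, -0.8, 6.3]
grip_width: 0.616
```

>>> {"method": "jog_arm", "body": {
  "deltas": [
    {"offset":[0,0,-0.5],"spin":0,"grip":5.0},
    {"offset":[0,0,-1.0],"spin":0,"grip":5.0},
    {"offset":[0,0,0],"spin":0,"grip":5.0},
    {"offset":[0,0,0],"spin":0,"grip":5.0}
  ]
}}

```text
t: 13.2
tool_pos: [0.4552, -0.3351, 0.1974]
orientation: [3.134, -0.201, 0.002]
contact_force: [1.0, -0.0, -0.7]
grip_width: 0.621
```

```bash
python3 -c "
from h import *
f=cam('wrist'); cv2.imwrite('pics/w6.png',f['pixels'])
go(.40,.2,.2,3.78)
"
```

```text
t 13.25 tcp [ 0.4549 -0.3351  0.1969] tip z 0.0189 ang -7.33 zax [ 6.e-04 -5.e-04 -1.e+00] grip 56.9mm F [ 0.2 -0.3 -0.3] j7 -0.09
delta cm [-12.27 -52.36 -18.14] dist 56.8 rows 13.6 spin -11.11 rows 1.6
```

View pics/w6.png

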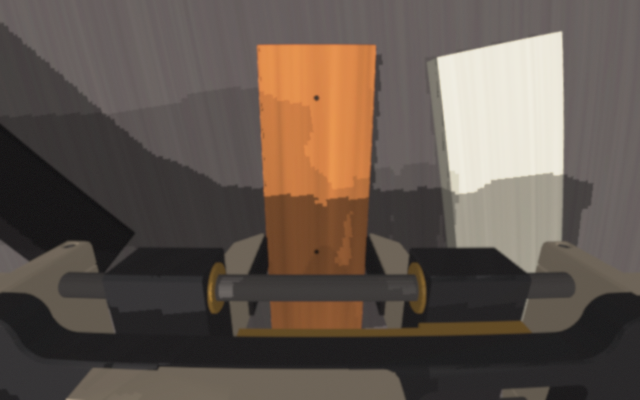

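```bash
python3 -c "
from h import *
place(.104,.058,.07)
"
```

```text
U [0.5539 0.2227 0.1271] c [0.525  0.2207]
t 13.25 tcp [ 0.4549 -0.3351  0.1969] tip z 0.0189 ang -7.33 zax [ 6.e-04 -5.e-04 -1.e+00] grip 56.9mm F [ 0.2 -0.3 -0.3] j7 -0.09
delta cm [ -0.14 -56.01 -17.85] dist 58.8 rows 14.1 spin -11.16 rows 1.6
```

>>> {"method": "jog_arm", "body": {
  "deltas": [
    {"offset":[0,0,-2.0],"spin":0,"grip":5.0},
    {"offset":[0,0,-4.0],"spin":0,"grip":5.0},
    {"offset":[0,0,-4.0],"spin":0,"grip":5.0},
    {"offset":[0,0,-4.0],"spin":0,"grip":5.0},
    {"offset":[0,-1.5,-3.0],"spin":0,"grip":5.0},
    {"offset":[0,-3.5,-0.8],"spin":0,"grip":5.0},
    {"offset":[0,-4,0],"spin":0,"grip":5.0},
    {"offset":[0,-4,0],"spin":0,"grip":5.0},
    {"offset":[0,-4,0],"spin":0,"grip":5.0},
    {"offset":[0,-4,0],"spin":0,"grip":5.0},
    {"offset":[0,-4,0],"spin":0,"grip":5.0},
    {"offset":[0,-4,0],"spin":0,"grip":5.0},
    {"offset":[0,-4,0],"spin":0,"grip":5.0},
    {"offset":[0,-4,0],"spin":0,"grip":5.0},
    {"offset":[0,-4,0],"spin":0,"grip":5.0},
    {"offset":[0,-4,0],"spin":0,"grip":5.0},
    {"offset":[0,-4,0],"spin":0,"grip":5.0},
    {"offset":[0,-4,0],"spin":0,"grip":5.0},
    {"offset":[0,-2,0],"spin":0,"grip":5.0},
    {"offset":[0,-1,0],"spin":-3,"grip":5.0}
  ]
}}

```text
t: 14.92
tool_pos: [0.5252, 0.2252, 0.3747]
orientation: [-3.137, 0.11, 0.0]
contact_force: [-1.1, -0.6, -0.8]
grip_width: 0.619
```

>>> {"method": "jog_arm", "body": {
  "deltas": [
    {"offset":[0,0,0],"spin":-4,"grip":5.0},
    {"offset":[0,0,0],"spin":-4.2,"grip":5.0},
    {"offset":[0,0,0],"spin":0,"grip":5.0},
    {"offset":[0,0,0],"spin":0,"grip":5.0},
    {"offset":[0,0,0],"spin":0,"grip":5.0},
    {"offset":[0,0,0],"spin":0,"grip":5.0}
  ]
}}

```text
t: 15.42
tool_pos: [0.5263, 0.2201, 0.3745]
orientation: [3.14, 0.103, -0.0]
contact_force: [0.1, -0.5, -0.6]
grip_width: 0.617
```

```bash
python3 -c "
from h import *
place(.104,.058,.0065)
f=cam('wrist'); cv2.imwrite('pics/w7.png',f['pixels']);np.save('f7.npy',f,allow_pickle=True)
fitdeck(f,[*DK],lines=(.134,))
print(proj(f,d2w(DK,[[.104,.115,0],[.134,.115,0]])))
"
```

```text
U [0.5539 0.2227 0.1271] c [0.525  0.2207]
t 15.42 tcp [0.5263 0.2201 0.3745] tip z 0.1965 ang 3.76 zax [-0.e+00 -3.e-04 -1.e+00] grip 56.7mm F [ 0.1 -0.5 -0.6] j7 -0.81
delta cm [-0.13 -0.07  6.28] dist 6.3 rows 1.5 spin -0.06 rows 0.0
deck [0.2545 3.2104 0.067 ] yaw 3.8376672769812172 n 19 med|r|mm 0.30210894726323545
[[353.02305185  57.04615926]
 [396.74959444  54.99740378]]
```

View pics/w7.png

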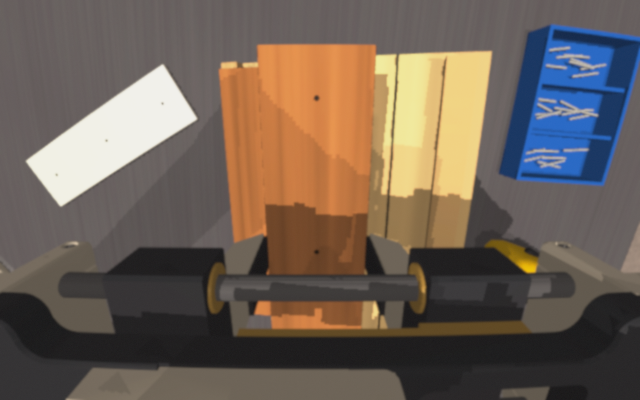

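>>> {"method": "jog_arm", "body": {
  "deltas": [
    {"offset":[-0.1,-0.03,2.5],"spin":0,"grip":5.0},
    {"offset":[-0.03,0,2.2],"spin":0,"grip":5.0},
    {"offset":[0,0,1.0],"spin":0,"grip":5.0},
    {"offset":[0,0,0.5],"spin":0,"grip":5.0},
    {"offset":[0,0,0],"spin":0,"grip":5.0},
    {"offset":[0,0,0],"spin":0,"grip":5.0},
    {"offset":[0,0,0],"spin":0,"grip":5.0}
  ]
}}

```text
t: 16.05
tool_pos: [0.5254, 0.2212, 0.3137]
orientation: [-3.139, -0.106, -0.003]
contact_force: [-0.5, 0.7, 0.5]
grip_width: 0.622
```

```bash
python3 -c "
from h import *
place(.104,.058,.004)
"
```

```text
U [0.5539 0.2227 0.1271] c [0.525  0.2207]
t 16.05 tcp [0.5254 0.2212 0.3137] tip z 0.1357 ang 3.86 zax [ 1.7e-03  9.0e-04 -1.0e+00] grip 57.1mm F [-0.5  0.7  0.5] j7 -0.87
delta cm [-0.05  0.04  0.46] dist 0.5 rows 0.1 spin 0.04 rows 0.0
```

>>> {"method": "jog_arm", "body": {
  "deltas": [
    {"offset":[-0.02,0.08,0.2],"spin":0,"grip":5.0},
    {"offset":[0,0,0.2],"spin":0,"grip":5.0},
    {"offset":[0,0,0.05],"spin":0,"grip":5.0},
    {"offset":[0,0,0],"spin":0,"grip":5.0},
    {"offset":[0,0,0],"spin":0,"grip":5.0}
  ]
}}

```text
t: 16.47
tool_pos: [0.5252, 0.2202, 0.3095]
orientation: [3.14, 0.106, 0.003]
contact_force: [-2.1, -0.4, 7.5]
grip_width: 0.619
```

```bash
python3 -c "
from h import *
place(.104,.058,.004)
"
```

```text
U [0.5539 0.2227 0.1271] c [0.525  0.2207]
t 16.47 tcp [0.5252 0.2202 0.3095] tip z 0.1315 ang 3.87 zax [ 0.0022 -0.     -1.    ] grip 56.8mm F [-2.1 -0.4  7.5] j7 -0.87
delta cm [-0.02 -0.05  0.03] dist 0.1 rows 0.0 spin 0.05 rows 0.0
```

>>> {"method": "jog_arm", "body": {
  "deltas": [
    {"offset":[0,0,-0.1],"spin":0,"grip":5.0},
    {"offset":[0,0,0],"spin":0,"grip":6.0},
    {"offset":[0,0,0],"spin":0,"grip":6.2},
    {"offset":[0,0,0],"spin":0,"grip":6.3},
    {"offset":[0,0,0],"spin":0,"grip":6.3},
    {"offset":[0,0,-0.3],"spin":0,"grip":6.6},
    {"offset":[0,0,-0.8],"spin":0,"grip":7.0},
    {"offset":[0,0,-2],"spin":0,"grip":8.0},
    {"offset":[0,0,-4],"spin":0,"grip":9.1},
    {"offset":[0,0,-1.5],"spin":0,"grip":9.1},
    {"offset":[0,0,0],"spin":0,"grip":9.1},
    {"offset":[0,0,0],"spin":0,"grip":9.1},
    {"offset":[0,0,0],"spin":0,"grip":9.1}
  ]
}}

```text
t: 17.55
tool_pos: [0.5246, 0.2195, 0.3946]
orientation: [3.139, 0.106, -0.001]
contact_force: [-0.7, -0.3, -0.5]
grip_width: 0.99
```

```bash
python3 -c "
from h import *
f=cam('wrist'); cv2.imwrite('pics/w8.png',f['pixels']);np.save('f8.npy',f,allow_pickle=True)
go(.5818,-.0800,.2,-1.5)
im=f['pixels'].copy()
a=cv2.resize(im[40:320,200:480],(780,560),interpolation=cv2.INTER_CUBIC)
for P in ([.104,.115,0],[.105,.11,.006],[.068,.115,0],[.069,.11,.006],[.104,-.1,0],[.134,.115,0]):
  q=(proj(f,d2w(DK,[P]))[0]-[200,40])*[780/280,2]; cv2.circle(a,tuple(int(v+1) for v in q),2,(255,0,0),-1)
cv2.imwrite('pics/w8c.png',a)
"
```

```text
t 17.60 tcp [0.5245 0.2194 0.3941] tip z 0.2161 ang 3.86 zax [-0.0015 -0.001  -1.    ] grip 90.9mm F [ 0.1 -1.3 -0.6] j7 -0.79
delta cm [ 3.7  30.25  1.63] dist 30.5 rows 7.3 spin 5.36 rows 0.7
```

View pics/w8c.png

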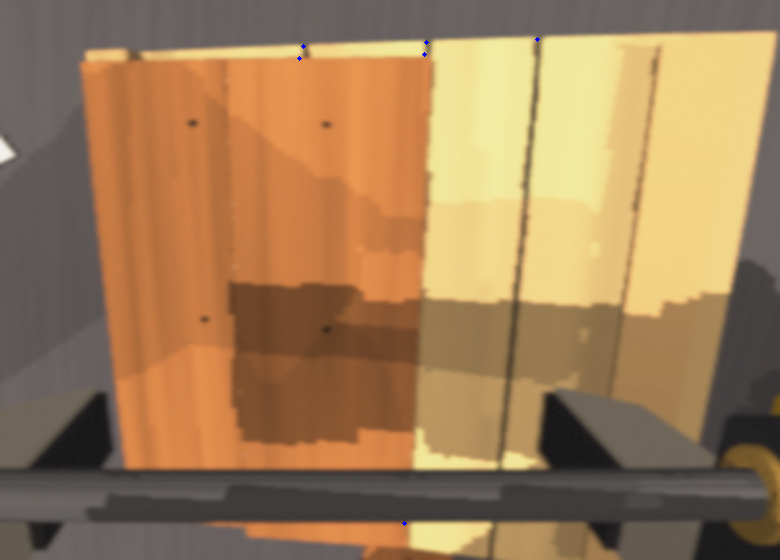

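```bash
cat >> h.py <<'E'
def onDeckPlane(f,U,z):
    T=deckT(DK);Ti=np.linalg.inv(T);o,v=ray(f,U);o=Ti[:3,:3]@o+Ti[:3,3];v=v@Ti[:3,:3].T
    return o+v*((z-o[2])/v[:,2])[:,None]
def upedge(f,X,rows,half=9,z=.0059):
    """larch->ply transition along rows near deck x=X"""
    h=cv2.cvtColor(f['pixels'],cv2.COLOR_BGR2HSV); s=h[...,0].astype(float); out=[]
    a=proj(f,d2w(DK,np.c_[np.full(47,X+.001),np.linspace(-.11,.11,47),np.full(47,z)])); a=a[np.argsort(a[:,1])]
    for r in rows:
        c=int(round(np.interp(r,a[:,1],a[:,0]))); w=s[r-1:r+2,c-half:c+half+1].mean(0)
        w=np.where(w>90,0,w); L,Rr=np.median(w[:4]),np.median(w[-4:]); 
        if Rr-L<3: continue
        t=(L+Rr)/2; i=np.where(w<t)[0].max()
        if i+1>=len(w): continue
        out.append((c-half+i+(t-w[i])/(w[i+1]-w[i]),r))
    w=onDeckPlane(f,out,z)*1000; print("edge x mm:",[f"{q[1]:.0f}:{q[0]:.1f}" for q in w])
E
python3 -c "
from h import *
f=np.load('f5.npy',allow_pickle=True).item(); upedge(f,.068,range(80,240,12)); 
f=np.load('f8.npy',allow_pickle=True).item(); upedge(f,.104,range(80,240,12))
g=cv2.cvtColor(f['pixels'],cv2.COLOR_BGR2GRAY).astype(float)
U=[]
for r in range(70,240,15):
  q=proj(f,d2w(DK,np.c_[np.full(47,.134),np.linspace(-.115,.115,47),np.zeros(47)]));q=q[np.argsort(q[:,1])]
  c=darkcol(g,r,np.interp(r,q[:,1],q[:,0]),5)
  if c: U.append((c,r))
print(np.round(onDeckPlane(f,U,0)[:,0]*1000,1))
"
```

```text
edge x mm: ['103:70.7', '94:70.8', '85:70.8', '75:71.4', '66:71.0', '56:70.8', '46:70.9', '36:71.0', '26:71.2', '16:70.7', '5:70.3', '-6:70.3', '-18:70.3', '-29:70.7']
edge x mm: ['100:107.6', '92:107.4', '83:107.1', '74:107.0', '65:108.1', '55:108.1', '46:107.9', '36:107.4', '26:107.1', '16:107.7', '5:107.1', '-6:106.9', '-17:106.7', '-28:106.7']
[134.5 134.6 134.5 134.2 134.1 134.4 134.4 134.3 134.4 134.5 134.5 134.5]
```

```bash
python3 -c "
from h import *
place(.104,.092,.02,yoff=-.0005,xoff=.006)
"
```

```text
U [0.5539 0.2227 0.1271] c [0.514  0.2195]
t 17.60 tcp [0.5245 0.2194 0.3941] tip z 0.2161 ang 3.86 zax [-0.0015 -0.001  -1.    ] grip 90.9mm F [ 0.1 -1.3 -0.6] j7 -0.79
delta cm [-1.03 -0.09  6.9 ] dist 7.0 rows 1.7 spin 0.04 rows 0.0
```

>>> {"method": "jog_arm", "body": {
  "deltas": [
    {"offset":[-0.5,-0.05,2.5],"spin":0,"grip":9.15},
    {"offset":[-0.5,-0.05,2.5],"spin":0,"grip":9.15},
    {"offset":[0,0,1.8],"spin":0,"grip":9.15},
    {"offset":[0,0,0.4],"spin":0,"grip":9.15},
    {"offset":[0,0,0.4],"spin":0,"grip":9.15},
    {"offset":[0,0,0.2],"spin":0,"grip":9.15},
    {"offset":[0,0,0],"spin":0,"grip":9.15},
    {"offset":[0,0,0],"spin":0,"grip":9.15}
  ]
}}

```text
t: 18.27
tool_pos: [0.5152, 0.2205, 0.3178]
orientation: [-3.139, -0.106, -0.002]
contact_force: [0.2, -0.6, 0.1]
grip_width: 0.997
```

```bash
python3 -c "
from h import *
place(.104,.092,.003,yoff=-.0005,xoff=.006)
f=cam('wrist'); cv2.imwrite('pics/w9.png',f['pixels'])
"
```

```text
U [0.5539 0.2227 0.1271] c [0.514  0.2195]
t 18.27 tcp [0.5152 0.2205 0.3178] tip z 0.1398 ang 3.86 zax [ 1.2e-03  6.0e-04 -1.0e+00] grip 91.5mm F [ 0.2 -0.6  0.1] j7 -0.87
delta cm [-0.13  0.09  0.97] dist 1.0 rows 0.2 spin 0.04 rows 0.0
```

View pics/w9.png

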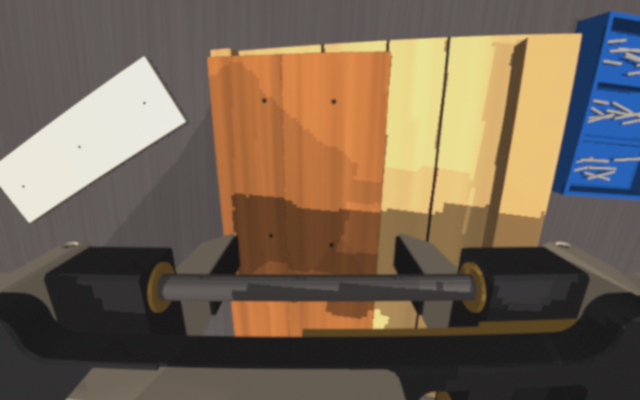

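>>> {"method": "jog_arm", "body": {
  "deltas": [
    {"offset":[-0.05,0.09,0.4],"spin":0,"grip":9.15},
    {"offset":[0,0,0.2],"spin":0,"grip":9.15},
    {"offset":[0,0,0.1],"spin":0,"grip":9.15},
    {"offset":[0,0,0],"spin":0,"grip":9.15},
    {"offset":[0,0,0],"spin":0,"grip":9.15}
  ]
}}

```text
t: 18.73
tool_pos: [0.5143, 0.2193, 0.31]
orientation: [3.14, 0.106, -0.0]
contact_force: [-0.7, 0.2, -0.1]
grip_width: 0.995
```

```bash
python3 -c "
from h import *
place(.104,.092,.003,yoff=-.0005,xoff=.000)
"
```

```text
U [0.5539 0.2227 0.1271] c [0.5081 0.2191]
t 18.73 tcp [0.5143 0.2193 0.31  ] tip z 0.1320 ang 3.87 zax [-0. -0. -1.] grip 91.3mm F [-0.7  0.2 -0.1] j7 -0.88
delta cm [-0.63 -0.03  0.19] dist 0.7 rows 0.2 spin 0.05 rows 0.0
```

>>> {"method": "jog_arm", "body": {
  "deltas": [
    {"offset":[-0.2,0,0.1],"spin":0,"grip":9.15},
    {"offset":[0,0,0.1],"spin":0,"grip":9.15},
    {"offset":[0,0,0],"spin":0,"grip":9.15},
    {"offset":[0,0,0],"spin":0,"grip":9.15}
  ]
}}

```text
t: 19.07
tool_pos: [0.5122, 0.2193, 0.3081]
orientation: [-3.14, -0.106, 0.0]
contact_force: [-0.9, 0.2, 0.7]
grip_width: 0.999
```

>>> {"method": "jog_arm", "body": {
  "deltas": [
    {"offset":[-0.1,0,0],"spin":0,"grip":9.15},
    {"offset":[-0.1,0,0],"spin":0,"grip":9.15},
    {"offset":[-0.1,0,0],"spin":0,"grip":9.15},
    {"offset":[0,0,0],"spin":0,"grip":9.15},
    {"offset":[0,0,0],"spin":0,"grip":9.15}
  ]
}}

```text
t: 19.48
tool_pos: [0.5093, 0.2189, 0.308]
orientation: [3.14, 0.106, 0.0]
contact_force: [-0.4, -0.1, -0.8]
grip_width: 0.997
```

>>> {"method": "jog_arm", "body": {
  "deltas": [
    {"offset":[-0.1,0,0],"spin":0,"grip":9.15},
    {"offset":[0,0,0],"spin":0,"grip":9.15},
    {"offset":[0,0,0],"spin":0,"grip":9.15}
  ]
}}

```text
t: 19.73
tool_pos: [0.5083, 0.2189, 0.308]
orientation: [3.14, 0.106, 0.0]
contact_force: [-0.4, 0.3, -0.1]
grip_width: 0.993
```

```bash
python3 -c "
from h import *
place(.104,.092,.003,yoff=-.0005,xoff=.000)
f=cam('wrist'); cv2.imwrite('pics/w10.png',f['pixels'])
upedge(f,.104,range(70,220,12))
"
```

```text
U [0.5539 0.2227 0.1271] c [0.5081 0.2191]
t 19.73 tcp [0.5083 0.2189 0.308 ] tip z 0.1300 ang 3.87 zax [ 1.e-04 -0.e+00 -1.e+00] grip 91.2mm F [-0.4  0.3 -0.1] j7 -0.88
delta cm [-0.03 -0.02 -0.01] dist 0.0 rows 0.0 spin 0.05 rows 0.0
edge x mm: ['97:106.7', '92:106.7', '86:106.7', '81:106.6', '75:106.6', '69:106.6', '63:107.0', '57:106.8', '50:106.7', '44:106.6', '37:106.7', '31:106.7', '24:106.6']
```

View pics/w10.png

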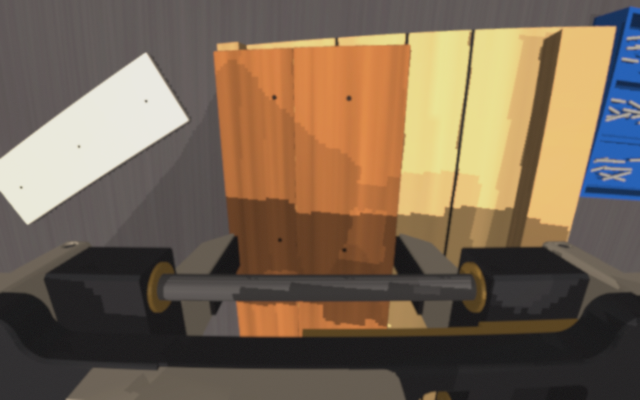

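>>> {"method": "jog_arm", "body": {
  "deltas": [
    {"offset":[-0.1,0,0],"spin":0,"grip":9.15},
    {"offset":[0,0,0],"spin":0,"grip":9.15},
    {"offset":[0,0,0],"spin":0,"grip":9.15}
  ]
}}

```text
t: 20.03
tool_pos: [0.5073, 0.2188, 0.308]
orientation: [3.14, 0.106, 0.0]
contact_force: [-0.1, -0.2, 0.5]
grip_width: 0.999
```

```bash
python3 -c "
from h import *
place(.104,.092,.003,yoff=-.0005,xoff=.000)
f=cam('wrist'); cv2.imwrite('pics/w11.png',f['pixels'])
upedge(f,.104,range(70,220,12))
cv2.imwrite('pics/w11c.png',cv2.resize(f['pixels'][20:220,200:480],None,fx=2.8,fy=2.8,interpolation=cv2.INTER_CUBIC))
"
```

```text
U [0.5539 0.2227 0.1271] c [0.5081 0.2191]
t 20.03 tcp [0.5073 0.2188 0.308 ] tip z 0.1300 ang 3.88 zax [ 0. -0. -1.] grip 91.7mm F [-0.1 -0.2  0.5] j7 -0.88
delta cm [ 0.08 -0.02 -0.01] dist 0.1 rows 0.0 spin 0.05 rows 0.0
edge x mm: ['98:105.7', '92:105.8', '86:106.0', '81:105.9', '75:105.7', '69:105.6', '63:105.6', '57:105.6', '50:105.6', '44:105.9', '37:105.9', '31:105.9', '24:105.8']
```

View pics/w11c.png

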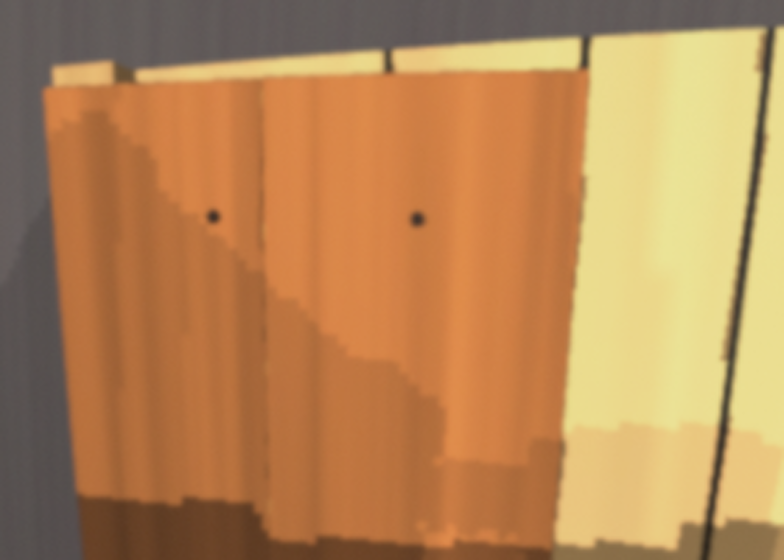

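>>> {"method": "jog_arm", "body": {
  "deltas": [
    {"offset":[0.15,0,0],"spin":0,"grip":9.15},
    {"offset":[0,0,-0.5],"spin":0,"grip":9.15},
    {"offset":[0,0,-2],"spin":0,"grip":9.1},
    {"offset":[0,0,-4],"spin":0,"grip":9.1},
    {"offset":[0,0,-1.5],"spin":0,"grip":9.1}
  ]
}}

```text
t: 20.5
tool_pos: [0.5094, 0.2202, 0.392]
orientation: [-3.138, -0.107, -0.005]
contact_force: [0.7, 0.5, 0.3]
grip_width: 0.987
```

```bash
python3 -c "
from h import *
go(.5818,-.0800,.2,-1.5)
"
```

```text
t 20.50 tcp [0.5094 0.2202 0.392 ] tip z 0.2140 ang 3.92 zax [ 0.0033  0.0023 -1.    ] grip 90.6mm F [0.7 0.5 0.3] j7 -0.80
delta cm [ 5.17 30.44  1.36] dist 30.9 rows 7.4 spin 5.42 rows 0.8
```

>>> {"method": "jog_arm", "body": {
  "deltas": [
    {"offset":[0.65,3.8,0.1],"spin":0,"grip":9.1},
    {"offset":[0.65,3.8,0.1],"spin":0,"grip":9.1},
    {"offset":[0.65,3.8,0.2],"spin":0,"grip":9.1},
    {"offset":[0.65,3.8,0.2],"spin":0,"grip":9.1},
    {"offset":[0.65,3.8,0.2],"spin":0,"grip":9.1},
    {"offset":[0.65,3.8,0.2],"spin":0,"grip":9.1},
    {"offset":[0.65,3.8,0.2],"spin":0,"grip":9.1},
    {"offset":[0.65,3.8,0.2],"spin":0,"grip":9.1},
    {"offset":[0,0,0],"spin":5.4,"grip":9.1},
    {"offset":[0,0,0],"spin":0,"grip":9.1},
    {"offset":[0,0,0],"spin":0,"grip":9.1},
    {"offset":[0,0,0],"spin":0,"grip":9.1},
    {"offset":[0,0,0],"spin":0,"grip":9.1}
  ]
}}

```text
t: 21.58
tool_pos: [0.5811, -0.079, 0.3745]
orientation: [-3.141, 0.035, -0.001]
contact_force: [0.5, -0.2, 1.2]
grip_width: 0.989
```

```bash
python3 -c "
from h import *
strip(.5818,-.08)
"
```

```text
[582.9 -79.9  48.5 218.7  -1.7]
t 21.63 tcp [ 0.5812 -0.0792  0.3744] tip z 0.1964 ang -1.30 zax [ 4.e-04  2.e-04 -1.e+00] grip 90.9mm F [-0.   0.1  0.2] j7 -0.35
delta cm [ 0.17  0.07 19.34] dist 19.3 rows 4.6 spin 0.4 rows 0.1
```

View pics/ws.png

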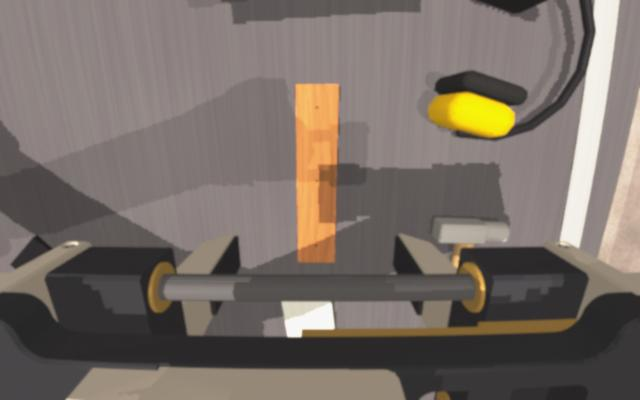

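>>> {"method": "jog_arm", "body": {
  "deltas": [
    {"offset":[0.1,0.07,4.0],"spin":0.4,"grip":8.0},
    {"offset":[0,0,4.0],"spin":0,"grip":7.2},
    {"offset":[0,0,4.0],"spin":0,"grip":6.8},
    {"offset":[0,0,3.5],"spin":0,"grip":6.8},
    {"offset":[0,0,2.3],"spin":0,"grip":6.8},
    {"offset":[0,0,1.1],"spin":0,"grip":6.8},
    {"offset":[0,0,0.4],"spin":0,"grip":6.8},
    {"offset":[0,0,0],"spin":0,"grip":6.8},
    {"offset":[0,0,0],"spin":0,"grip":6.8}
  ],
  "newtons": 20
}}

```text
t: 22.38
tool_pos: [0.5832, -0.0811, 0.1826]
orientation: [-3.141, 0.051, -0.004]
contact_force: [0.8, 0.7, -0.1]
grip_width: 0.74
```

>>> {"method": "jog_arm", "body": {
  "deltas": [
    {"offset":[0,0,0],"spin":0,"grip":4.0},
    {"offset":[0,0,0],"spin":0,"grip":4.0},
    {"offset":[0,0,0],"spin":0,"grip":4.0},
    {"offset":[0,0,0],"spin":0,"grip":4.0},
    {"offset":[0,0,0],"spin":0,"grip":4.0}
  ]
}}

```text
t: 22.8
tool_pos: [0.5826, -0.0818, 0.182]
orientation: [3.141, -0.053, 0.002]
contact_force: [-0.5, -1.1, 5.0]
grip_width: 0.512
```

>>> {"method": "jog_arm", "body": {
  "deltas": [
    {"offset":[0,0,-0.5],"spin":0,"grip":4.0},
    {"offset":[0,0,-1.5],"spin":0,"grip":4.0},
    {"offset":[0,0,-3],"spin":0,"grip":4.0},
    {"offset":[0,0,-4],"spin":0,"grip":4.0},
    {"offset":[0,0,-4],"spin":0,"grip":4.0},
    {"offset":[0,0,-4],"spin":0,"grip":4.0},
    {"offset":[0,0,-2],"spin":0,"grip":4.0},
    {"offset":[0,0,-1],"spin":0,"grip":4.0}
  ]
}}

```text
t: 23.47
tool_pos: [0.5831, -0.0808, 0.3859]
orientation: [3.14, -0.052, 0.01]
contact_force: [0.6, -0.5, -0.0]
grip_width: 0.518
```

```bash
python3 -c "
from h import *
place(.134,.048,.07,yoff=-.0005,xoff=-.0012)
f=cam('wrist'); cv2.imwrite('pics/w12.png',f['pixels'])
"
```

```text
U [0.5824 0.2246 0.1364] c [0.5573 0.2224]
t 23.47 tcp [ 0.5831 -0.0808  0.3859] tip z 0.2079 ang -1.89 zax [ 0.006  -0.0013 -1.    ] grip 47.6mm F [ 0.6 -0.5 -0. ] j7 -0.35
delta cm [ -3.58 -30.22   0.1 ] dist 30.4 rows 7.3 spin -5.71 rows 0.8
```

View pics/w12.png

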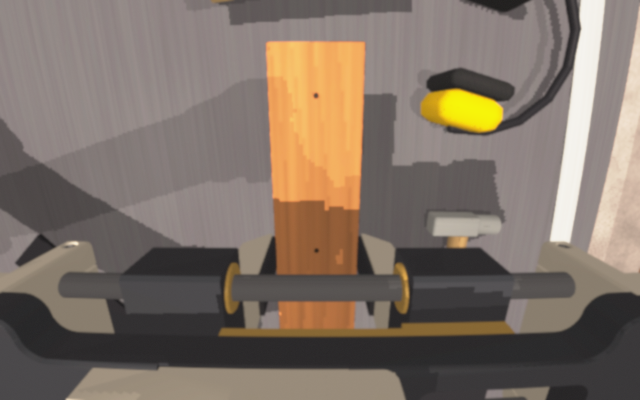

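>>> {"method": "jog_arm", "body": {
  "deltas": [
    {"offset":[-0.45,-3.77,0],"spin":0,"grip":4.0},
    {"offset":[-0.45,-3.77,0],"spin":0,"grip":4.0},
    {"offset":[-0.45,-3.77,0],"spin":0,"grip":4.0},
    {"offset":[-0.45,-3.77,0],"spin":0,"grip":4.0},
    {"offset":[-0.45,-3.77,0],"spin":0,"grip":4.0},
    {"offset":[-0.45,-3.77,0],"spin":0,"grip":4.0},
    {"offset":[-0.45,-3.77,0],"spin":0,"grip":4.0},
    {"offset":[-0.45,-3.77,0],"spin":0,"grip":4.0},
    {"offset":[0,0,0],"spin":-5.7,"grip":4.0},
    {"offset":[0,0,0],"spin":0,"grip":4.0},
    {"offset":[0,0,0],"spin":0,"grip":4.0},
    {"offset":[0,0,0],"spin":0,"grip":4.0},
    {"offset":[0,0,0],"spin":0,"grip":4.0}
  ]
}}

```text
t: 24.6
tool_pos: [0.557, 0.219, 0.3802]
orientation: [3.139, 0.096, -0.002]
contact_force: [-0.1, -0.5, -0.8]
grip_width: 0.516
```

```bash
python3 -c "
from h import *
place(.134,.048,.0065,yoff=-.0013,xoff=-.0012)
f=cam('wrist'); cv2.imwrite('pics/w13.png',f['pixels'])
"
```

```text
U [0.5824 0.2246 0.1364] c [0.5573 0.2216]
t 24.60 tcp [0.557  0.219  0.3802] tip z 0.2022 ang 3.51 zax [-0.0011 -0.0013 -1.    ] grip 47.4mm F [-0.1 -0.5 -0.8] j7 -0.79
delta cm [ 0.06 -0.27  5.93] dist 5.9 rows 1.4 spin -0.32 rows 0.0
```

View pics/w13.png

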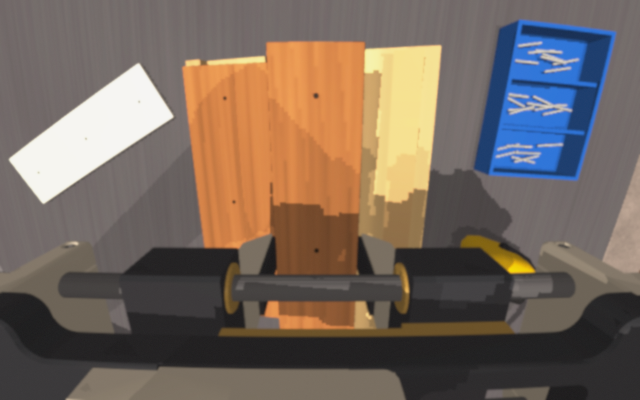

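>>> {"method": "jog_arm", "body": {
  "deltas": [
    {"offset":[0.06,-0.2,2.5],"spin":-0.3,"grip":4.0},
    {"offset":[0,0,2.0],"spin":0,"grip":4.0},
    {"offset":[0,0,1.0],"spin":0,"grip":4.0},
    {"offset":[0,0,0.2],"spin":0,"grip":4.0},
    {"offset":[0,0,0],"spin":0,"grip":4.0},
    {"offset":[0,0,0],"spin":0,"grip":4.0},
    {"offset":[0,0,0],"spin":0,"grip":4.0}
  ]
}}

```text
t: 25.23
tool_pos: [0.5574, 0.2233, 0.3253]
orientation: [-3.139, -0.111, -0.003]
contact_force: [-0.0, 0.4, -0.3]
grip_width: 0.511
```

```bash
python3 -c "
from h import *
place(.134,.048,.0045,yoff=-.0013,xoff=-.0012)
"
```

```text
U [0.5824 0.2246 0.1364] c [0.5573 0.2216]
t 25.23 tcp [0.5574 0.2233 0.3253] tip z 0.1473 ang 4.04 zax [ 1.8e-03  8.0e-04 -1.0e+00] grip 47.0mm F [-0.   0.4 -0.3] j7 -0.83
delta cm [-0.02  0.17  0.64] dist 0.7 rows 0.2 spin 0.22 rows 0.0
```

>>> {"method": "jog_arm", "body": {
  "deltas": [
    {"offset":[0,0.1,0.2],"spin":0.2,"grip":4.0},
    {"offset":[0,0,0.2],"spin":0,"grip":4.0},
    {"offset":[0,0,0],"spin":0,"grip":4.0},
    {"offset":[0,0,0],"spin":0,"grip":4.0},
    {"offset":[0,0,0],"spin":0,"grip":4.0}
  ]
}}

```text
t: 25.65
tool_pos: [0.5569, 0.2221, 0.3201]
orientation: [-3.14, -0.106, -0.0]
contact_force: [0.2, -0.4, 0.2]
grip_width: 0.511
```

```bash
python3 -c "
from h import *
place(.134,.048,.0045,yoff=-.0013,xoff=-.0012)
"
```

```text
U [0.5824 0.2246 0.1364] c [0.5573 0.2216]
t 25.65 tcp [0.5569 0.2221 0.3201] tip z 0.1421 ang 3.88 zax [ 2.e-04  1.e-04 -1.e+00] grip 46.9mm F [ 0.2 -0.4  0.2] j7 -0.84
delta cm [0.03 0.06 0.12] dist 0.1 rows 0.0 spin 0.05 rows 0.0
```

>>> {"method": "jog_arm", "body": {
  "deltas": [
    {"offset":[0.02,0.05,0.1],"spin":0,"grip":4.0},
    {"offset":[0,0,0.1],"spin":0,"grip":4.0},
    {"offset":[0,0,0],"spin":0,"grip":4.0},
    {"offset":[0,0,0],"spin":0,"grip":4.0}
  ]
}}

```text
t: 25.98
tool_pos: [0.5573, 0.2216, 0.3183]
orientation: [3.14, 0.106, 0.001]
contact_force: [-0.1, -0.2, 2.2]
grip_width: 0.516
```

Just touching (Fz rose). Release.

>>> {"method": "jog_arm", "body": {
  "deltas": [
    {"offset":[0,0,0],"spin":0,"grip":5.0},
    {"offset":[0,0,0],"spin":0,"grip":5.1},
    {"offset":[0,0,0],"spin":0,"grip":5.3},
    {"offset":[0,0,0],"spin":0,"grip":5.3},
    {"offset":[0,0,-0.3],"spin":0,"grip":5.5},
    {"offset":[0,0,-0.8],"spin":0,"grip":6.0},
    {"offset":[0,0,-2],"spin":0,"grip":7.0},
    {"offset":[0,0,-4],"spin":0,"grip":9.1},
    {"offset":[0,0,-0.7],"spin":0,"grip":9.1},
    {"offset":[0,0,0],"spin":0,"grip":9.1},
    {"offset":[0,0,0],"spin":0,"grip":9.1},
    {"offset":[0,0,0],"spin":0,"grip":9.1}
  ]
}}

```text
t: 26.98
tool_pos: [0.5569, 0.221, 0.3951]
orientation: [3.139, 0.106, -0.002]
contact_force: [-0.4, -0.2, -0.4]
grip_width: 0.979
```

```bash
python3 -c "
from h import *
f=cam('wrist'); cv2.imwrite('pics/w14.png',f['pixels']);np.save('f14.npy',f,allow_pickle=True)
upedge(f,.134,range(60,240,12))
go(.574,-.346,.2,5.5)
im=f['pixels']
a=cv2.resize(im[30:320,180:470],(780,580),interpolation=cv2.INTER_CUBIC)
for P in ([.134,.115,0],[.135,.11,.006],[.134,-.1,0],[.104,.115,0],[.105,.11,.006]):
  q=(proj(f,d2w(DK,[P]))[0]-[180,30])*[780/290,2]; cv2.circle(a,tuple(int(v+1) for v in q),2,(255,0,0),-1)
cv2.imwrite('pics/w14c.png',a)
"
```

```text
edge x mm: ['104:135.9', '96:136.3', '88:136.0', '79:136.0', '70:136.0', '61:136.2', '52:135.9', '43:136.7', '34:136.4', '24:136.0', '14:135.9', '4:136.2', '-7:136.1', '-17:136.2']
t 27.03 tcp [0.5568 0.221  0.3947] tip z 0.2167 ang 3.86 zax [-0.0019 -0.0011 -1.    ] grip 90.7mm F [-0.1  0.4  0.8] j7 -0.78
delta cm [-2.1  56.69  1.74] dist 56.8 rows 13.6 spin -1.64 rows 0.2
```

View pics/w14c.png

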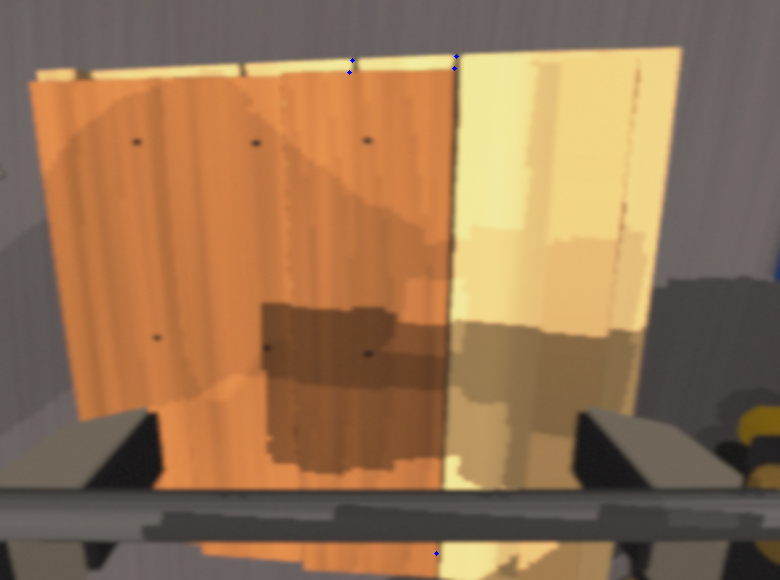

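>>> {"method": "jog_arm", "body": {
  "deltas": [
    {"offset":[-0.15,4.05,0],"spin":0,"grip":9.1},
    {"offset":[-0.15,4.05,0],"spin":0,"grip":9.1},
    {"offset":[-0.15,4.05,0],"spin":0,"grip":9.1},
    {"offset":[-0.15,4.05,0],"spin":0,"grip":9.1},
    {"offset":[-0.15,4.05,0],"spin":0,"grip":9.1},
    {"offset":[-0.15,4.05,0],"spin":0,"grip":9.1},
    {"offset":[-0.15,4.05,0.2],"spin":0,"grip":9.1},
    {"offset":[-0.15,4.05,0.2],"spin":0,"grip":9.1},
    {"offset":[-0.15,4.05,0.2],"spin":0,"grip":9.1},
    {"offset":[-0.15,4.05,0.2],"spin":0,"grip":9.1},
    {"offset":[-0.15,4.05,0.2],"spin":0,"grip":9.1},
    {"offset":[-0.15,4.05,0.2],"spin":0,"grip":9.1},
    {"offset":[-0.15,4.05,0.2],"spin":0,"grip":9.1},
    {"offset":[-0.15,4.05,0.2],"spin":-1.6,"grip":9.1},
    {"offset":[0,0,0],"spin":0,"grip":9.1},
    {"offset":[0,0,0],"spin":0,"grip":9.1},
    {"offset":[0,0,0],"spin":0,"grip":9.1},
    {"offset":[0,0,0],"spin":0,"grip":9.1}
  ]
}}

```text
t: 28.53
tool_pos: [0.5748, -0.3434, 0.3794]
orientation: [-3.136, -0.154, 0.001]
contact_force: [0.6, -0.6, 0.5]
grip_width: 0.994
```

```bash
python3 -c "
from h import *
def m(f):
  h=cv2.cvtColor(f['pixels'],cv2.COLOR_BGR2HSV); return ((h[...,1]<45)&(h[...,2]>165)).astype(np.uint8)
try: strip(.574,-.346,m,.015)
except Exception as e: print(e)
"
```

```text
[ 574.7 -346.7   68.7  225.6    5.5]
t 28.58 tcp [ 0.575  -0.3433  0.3798] tip z 0.2018 ang 5.66 zax [-3.0e-04  1.1e-03 -1.0e+00] grip 91.0mm F [-0.8  0.8 -0.1] j7 0.18
delta cm [-0.06  0.36 19.88] dist 19.9 rows 4.8 spin 0.16 rows 0.0
```

View pics/ws.png

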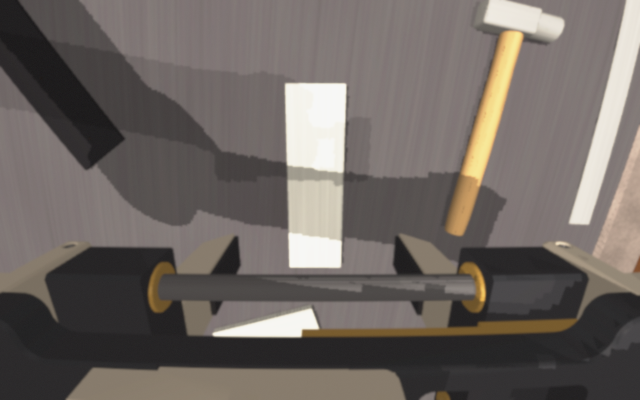

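>>> {"method": "jog_arm", "body": {
  "deltas": [
    {"offset":[-0.06,0.3,4.0],"spin":0.15,"grip":9.1},
    {"offset":[0,0,4.0],"spin":0,"grip":9.1},
    {"offset":[0,0,4.0],"spin":0,"grip":9.0},
    {"offset":[0,0,3.5],"spin":0,"grip":9.0},
    {"offset":[0,0,2.4],"spin":0,"grip":9.0},
    {"offset":[0,0,1.2],"spin":0,"grip":9.0},
    {"offset":[0,0,0.4],"spin":0,"grip":9.0},
    {"offset":[0,0,0],"spin":0,"grip":9.0},
    {"offset":[0,0,0],"spin":0,"grip":9.0}
  ],
  "newtons": 25
}}

```text
t: 29.33
tool_pos: [0.5754, -0.3482, 0.187]
orientation: [3.137, 0.147, 0.004]
contact_force: [0.5, 0.9, 0.8]
grip_width: 0.98
```

```bash
python3 -c "
from h import *
go(.5747,-.3467,.006,5.5)
"
```

```text
t 29.33 tcp [ 0.5754 -0.3482  0.187 ] tip z 0.0090 ang 5.37 zax [ 2.5e-03 -9.0e-04 -1.0e+00] grip 90.0mm F [0.5 0.9 0.8] j7 0.06
delta cm [-0.05 -0.16  0.3 ] dist 0.3 rows 0.1 spin -0.13 rows 0.0
```

>>> {"method": "jog_arm", "body": {
  "deltas": [
    {"offset":[0,0,0.1],"spin":0,"grip":5.8},
    {"offset":[0,0,0],"spin":0,"grip":5.8},
    {"offset":[0,0,0],"spin":0,"grip":5.8},
    {"offset":[0,0,0],"spin":0,"grip":5.8},
    {"offset":[0,0,0],"spin":0,"grip":5.8},
    {"offset":[0,0,0],"spin":0,"grip":5.8}
  ]
}}

```text
t: 29.83
tool_pos: [0.5744, -0.3489, 0.1848]
orientation: [3.137, 0.145, 0.001]
contact_force: [-1.0, -0.7, 5.2]
grip_width: 0.714
```

>>> {"method": "jog_arm", "body": {
  "deltas": [
    {"offset":[0,0,-0.5],"spin":0,"grip":5.8},
    {"offset":[0,0,-1.5],"spin":0,"grip":5.8},
    {"offset":[0,0,-3],"spin":0,"grip":5.8},
    {"offset":[0,0,-4],"spin":0,"grip":5.8},
    {"offset":[0,0,-4],"spin":0,"grip":5.8},
    {"offset":[0,0,-4],"spin":0,"grip":5.8},
    {"offset":[0,0,-3],"spin":0,"grip":5.8},
    {"offset":[0,0,-1.5],"spin":0,"grip":5.8},
    {"offset":[0,0,0],"spin":0,"grip":5.8},
    {"offset":[0,0,0],"spin":0,"grip":5.8},
    {"offset":[0,0,0],"spin":0,"grip":5.8}
  ]
}}

```text
t: 30.75
tool_pos: [0.5734, -0.3486, 0.3969]
orientation: [-3.137, -0.146, 0.005]
contact_force: [-0.2, 0.1, -2.2]
grip_width: 0.717
```

```bash
python3 -c "
from h import *
f=cam('wrist'); cv2.imwrite('pics/w15.png',f['pixels'])
U=d2w(DK,[[.157,0,.0],[.182,0,.02],[.164,0,.02],[.192,0,0],[.157,0,.008]]);print(np.round(U,4))
go(.6032,.2260,.21,3.83)
T=f['T']@np.linalg.inv(f['hand_eye'])
for uv in ((247,44),):
  pass
"
```

```text
[[0.6042 0.226  0.1435]
 [0.6218 0.2272 0.1703]
 [0.6047 0.2261 0.1647]
 [0.6374 0.2282 0.1543]
 [0.6017 0.2259 0.1511]]
t 30.80 tcp [ 0.5733 -0.3486  0.3964] tip z 0.2184 ang 5.32 zax [-0.0036  0.0018 -1.    ] grip 65.3mm F [ 0.2  0.7 -1.6] j7 0.19
delta cm [  8.31 -56.94   0.93] dist 57.5 rows 13.8 spin 1.49 rows 0.2
```

View pics/w15.png

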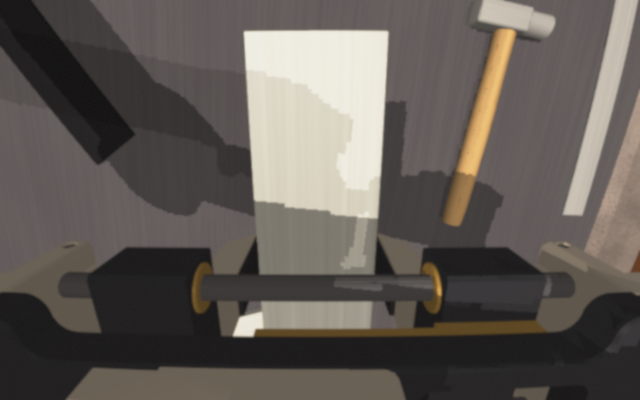

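```bash
cat >> h.py <<'E'
def capgo(tip,back=.0245,yoff=0):
    c=d2w(DK,[[.182,0,.02]])[0]; h=np.array([np.cos(DK[2]),np.sin(DK[2])]); n=np.array([-h[1],h[0]])
    p=c[:2]-h*back+n*yoff; go(p[0],p[1],tip,np.degrees(DK[2]))
E
python3 -c "
from h import *
f=cam('wrist');T=f['T']@np.linalg.inv(f['hand_eye'])
w=onplane(f,[(245,31),(388,31)],T[2,3]-.178+.0082)
print(np.round((np.c_[w,[1,1]]@np.linalg.inv(T).T)[:,:3]*1000,1))
capgo(.2)
"
```

```text
[[ -30.8 -114.2  170.1]
 [  34.4 -114.1  169.9]]
t 30.85 tcp [ 0.5734 -0.3486  0.3964] tip z 0.2184 ang 5.33 zax [-0.0036  0.002  -1.    ] grip 65.5mm F [-0.2 -0.1 -1.7] j7 0.19
delta cm [  7.72 -56.94   1.95] dist 57.5 rows 13.8 spin 1.51 rows 0.2
```

>>> {"method": "jog_arm", "body": {
  "deltas": [
    {"offset":[0.55,-4.0,0],"spin":0,"grip":5.8},
    {"offset":[0.55,-4.0,0],"spin":0,"grip":5.8},
    {"offset":[0.55,-4.0,0],"spin":0,"grip":5.8},
    {"offset":[0.55,-4.0,0],"spin":0,"grip":5.8},
    {"offset":[0.55,-4.0,0],"spin":0,"grip":5.8},
    {"offset":[0.55,-4.0,0],"spin":0,"grip":5.8},
    {"offset":[0.55,-4.0,0],"spin":0,"grip":5.8},
    {"offset":[0.55,-4.0,0],"spin":0,"grip":5.8},
    {"offset":[0.55,-4.0,0],"spin":0,"grip":5.8},
    {"offset":[0.55,-4.0,0],"spin":0,"grip":5.8},
    {"offset":[0.55,-4.0,0],"spin":0,"grip":5.8},
    {"offset":[0.55,-4.0,0],"spin":0,"grip":5.8},
    {"offset":[0.55,-4.0,0],"spin":0,"grip":5.8},
    {"offset":[0.57,-3.0,0],"spin":0,"grip":5.8},
    {"offset":[0,-1.7,0],"spin":1.5,"grip":5.8},
    {"offset":[0,0,0],"spin":0,"grip":5.8},
    {"offset":[0,0,0],"spin":0,"grip":5.8},
    {"offset":[0,0,0],"spin":0,"grip":5.8},
    {"offset":[0,0,0],"spin":0,"grip":5.8}
  ]
}}

```text
t: 32.43
tool_pos: [0.599, 0.2212, 0.398]
orientation: [3.139, 0.101, -0.002]
contact_force: [0.1, -0.3, -0.7]
grip_width: 0.717
```

```bash
python3 -c "
from h import *
capgo(.165,yoff=-.0022)
f=cam('wrist'); cv2.imwrite('pics/w16.png',f['pixels'])
"
```

```text
t 32.43 tcp [0.599  0.2212 0.398 ] tip z 0.2200 ang 3.70 zax [-0.0013 -0.0015 -1.    ] grip 65.8mm F [ 0.1 -0.3 -0.7] j7 -0.75
delta cm [-0.13 -0.24  5.5 ] dist 5.5 rows 1.3 spin -0.13 rows 0.0
```

View pics/w16.png

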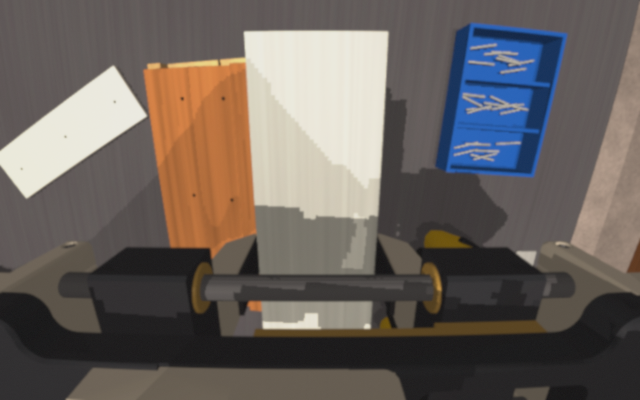

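>>> {"method": "jog_arm", "body": {
  "deltas": [
    {"offset":[-0.13,-0.15,1.8],"spin":-0.1,"grip":5.8},
    {"offset":[0,0,1.5],"spin":0,"grip":5.8},
    {"offset":[0,0,0.8],"spin":0,"grip":5.8},
    {"offset":[0,0,0.3],"spin":0,"grip":5.8},
    {"offset":[0,0,0],"spin":0,"grip":5.8},
    {"offset":[0,0,0],"spin":0,"grip":5.8},
    {"offset":[0,0,0],"spin":0,"grip":5.8},
    {"offset":[0,0,0],"spin":0,"grip":5.8}
  ]
}}

```text
t: 33.15
tool_pos: [0.5973, 0.2248, 0.3559]
orientation: [-3.139, -0.108, -0.002]
contact_force: [0.1, 0.1, -1.2]
grip_width: 0.717
```

```bash
python3 -c "
from h import *
capgo(.165,yoff=-.0022)
"
```

```text
t 33.15 tcp [0.5973 0.2248 0.3559] tip z 0.1779 ang 3.92 zax [ 1.2e-03  5.0e-04 -1.0e+00] grip 65.8mm F [ 0.1  0.1 -1.2] j7 -0.78
delta cm [0.   0.14 1.29] dist 1.3 rows 0.3 spin 0.1 rows 0.0
```

>>> {"method": "jog_arm", "body": {
  "deltas": [
    {"offset":[0,0.1,0.4],"spin":0.1,"grip":5.8},
    {"offset":[0,0,0.3],"spin":0,"grip":5.8},
    {"offset":[0,0,0.1],"spin":0,"grip":5.8},
    {"offset":[0,0,0.1],"spin":0,"grip":5.8},
    {"offset":[0,0,0],"spin":0,"grip":5.8},
    {"offset":[0,0,0],"spin":0,"grip":5.8},
    {"offset":[0,0,0],"spin":0,"grip":5.8}
  ]
}}

```text
t: 33.73
tool_pos: [0.5972, 0.2236, 0.3461]
orientation: [-3.14, -0.105, -0.0]
contact_force: [0.7, 0.2, -1.4]
grip_width: 0.719
```

```bash
python3 -c "
from h import *
capgo(.165,yoff=-.0022)
"
```

```text
t 33.73 tcp [0.5972 0.2236 0.3461] tip z 0.1681 ang 3.83 zax [ 1.e-04  1.e-04 -1.e+00] grip 66.0mm F [ 0.7  0.2 -1.4] j7 -0.79
delta cm [0.03 0.03 0.31] dist 0.3 rows 0.1 spin 0.0 rows 0.0
```

>>> {"method": "jog_arm", "body": {
  "deltas": [
    {"offset":[0.02,0.02,0.1],"spin":0,"grip":5.8},
    {"offset":[0,0,0.1],"spin":0,"grip":5.8},
    {"offset":[0,0,0],"spin":0,"grip":5.8},
    {"offset":[0,0,0],"spin":0,"grip":5.8}
  ]
}}

```text
t: 34.07
tool_pos: [0.5974, 0.2233, 0.344]
orientation: [3.14, 0.105, -0.0]
contact_force: [0.1, 0.7, -0.5]
grip_width: 0.715
```

>>> {"method": "jog_arm", "body": {
  "deltas": [
    {"offset":[0,0,0.1],"spin":0,"grip":5.8},
    {"offset":[0,0,0],"spin":0,"grip":5.8},
    {"offset":[0,0,0],"spin":0,"grip":5.8}
  ]
}}

```text
t: 34.32
tool_pos: [0.5974, 0.2234, 0.3431]
orientation: [-3.14, -0.105, -0.0]
contact_force: [-0.5, -0.5, -1.4]
grip_width: 0.715
```

>>> {"method": "jog_arm", "body": {
  "deltas": [
    {"offset":[0,0,0.1],"spin":0,"grip":5.8},
    {"offset":[0,0,0],"spin":0,"grip":5.8},
    {"offset":[0,0,0],"spin":0,"grip":5.8}
  ]
}}

```text
t: 34.57
tool_pos: [0.5974, 0.2235, 0.343]
orientation: [3.139, 0.105, 0.001]
contact_force: [-2.1, -0.8, 4.6]
grip_width: 0.711
```

>>> {"method": "jog_arm", "body": {
  "deltas": [
    {"offset":[0,0,0.1],"spin":0,"grip":5.8},
    {"offset":[0,0,0],"spin":0,"grip":5.8},
    {"offset":[0,0,0],"spin":0,"grip":5.8}
  ]
}}

```text
t: 34.82
tool_pos: [0.5973, 0.2236, 0.3429]
orientation: [3.139, 0.105, 0.002]
contact_force: [-3.7, -2.5, 10.4]
grip_width: 0.718
```

>>> {"method": "jog_arm", "body": {
  "deltas": [
    {"offset":[0,0,-0.15],"spin":0,"grip":5.8},
    {"offset":[0,0,0],"spin":0,"grip":6.8},
    {"offset":[0,0,0],"spin":0,"grip":7.2},
    {"offset":[0,0,0],"spin":0,"grip":7.6},
    {"offset":[0,0,0],"spin":0,"grip":8.0},
    {"offset":[0,0,0],"spin":0,"grip":8.4},
    {"offset":[0,0,-0.5],"spin":0,"grip":8.8},
    {"offset":[0,0,-1.5],"spin":0,"grip":9.1},
    {"offset":[0,0,-3],"spin":0,"grip":9.1},
    {"offset":[0,0,-2],"spin":0,"grip":9.1},
    {"offset":[0,0,0],"spin":0,"grip":9.1},
    {"offset":[0,0,0],"spin":0,"grip":9.1},
    {"offset":[0,0,0],"spin":0,"grip":9.1}
  ]
}}

```text
t: 35.9
tool_pos: [0.5973, 0.2232, 0.413]
orientation: [3.139, 0.105, 0.001]
contact_force: [0.3, -0.7, -1.3]
grip_width: 0.991
```

```bash
python3 -c "
from h import *
f=cam('wrist'); cv2.imwrite('pics/w17.png',f['pixels']);np.save('f17.npy',f,allow_pickle=True)
im=f['pixels']
a=cv2.resize(im[30:330,170:480],(775,600),interpolation=cv2.INTER_CUBIC)
for P in ([.124,.112,.023],[.190,.112,.023],[.124,-.1,.023],[.19,-.1,.023]):
  q=(proj(f,d2w(DK,[P]))[0]-[170,30])*[2.5,2]; cv2.circle(a,tuple(int(v+1) for v in q),3,(255,0,0),-1)
cv2.imwrite('pics/w17c.png',a)
s=cam('scene'); cv2.imwrite('pics/s17.png',cv2.resize(s['pixels'][90:220,330:490],None,fx=4.5,fy=4.5,interpolation=cv2.INTER_CUBIC))
"
```

```text
(no output)
```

View pics/w17c.png

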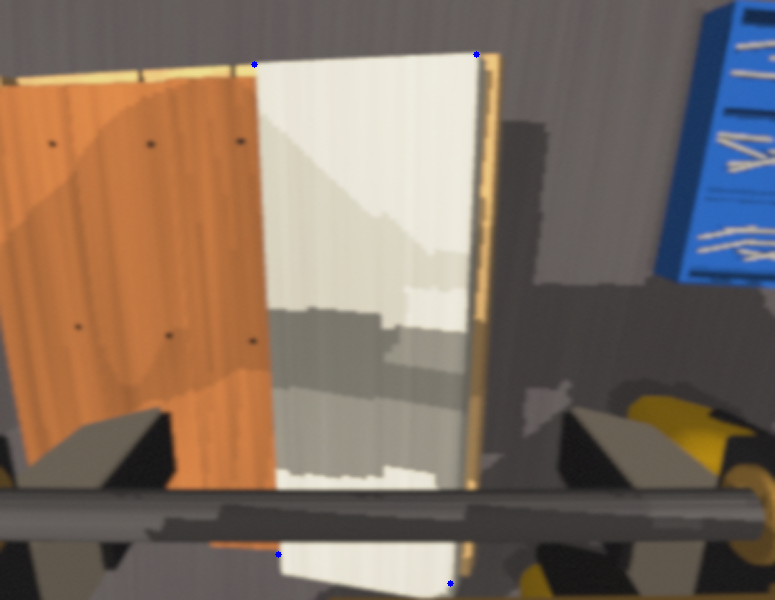

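View pics/s17.png

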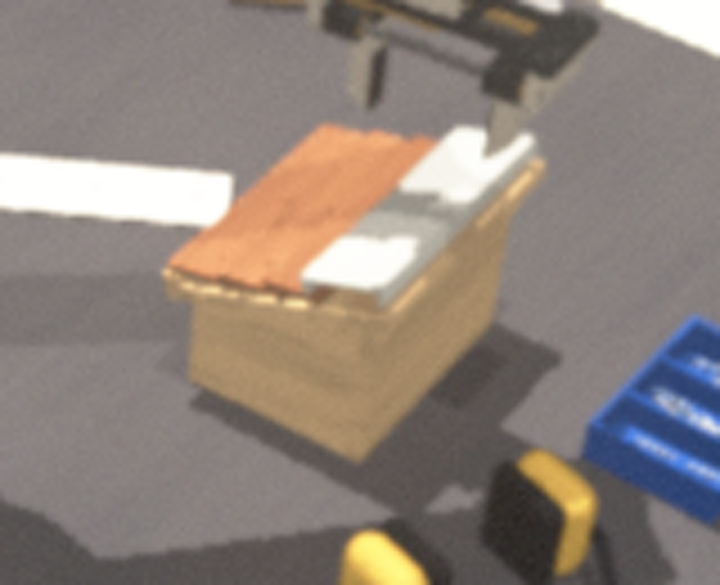

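>>> {"method": "jog_arm", "body": {
  "deltas": [
    {"offset":[0,1,-3],"spin":0,"grip":9.1},
    {"offset":[-3,2.8,0],"spin":0,"grip":9.1},
    {"offset":[-3,2.8,0],"spin":0,"grip":9.1},
    {"offset":[-3,2.8,0],"spin":0,"grip":9.1},
    {"offset":[-2,3.5,0],"spin":0,"grip":9.1},
    {"offset":[0,4,0],"spin":0,"grip":9.1},
    {"offset":[0,4,0],"spin":0,"grip":9.1},
    {"offset":[0,4,0],"spin":0,"grip":9.1},
    {"offset":[0,4,0],"spin":0,"grip":9.1},
    {"offset":[0,4,0],"spin":0,"grip":9.1},
    {"offset":[0,4,0],"spin":0,"grip":9.1},
    {"offset":[0,4,0],"spin":0,"grip":9.1},
    {"offset":[0,0,0],"spin":0,"grip":9.1},
    {"offset":[0,0,0],"spin":0,"grip":9.1},
    {"offset":[0,0,0],"spin":0,"grip":9.1}
  ]
}}

```text
t: 37.25
tool_pos: [0.5146, -0.1918, 0.4418]
orientation: [-3.138, -0.104, 0.002]
contact_force: [0.5, 0.3, -0.1]
grip_width: 0.992
```

```bash
python3 -c "
from h import *
f=cam('top'); im=f['pixels']; cv2.imwrite('pics/t18.png',im)
a=cv2.resize(im[130:235,130:250],None,fx=6,fy=5,interpolation=cv2.INTER_CUBIC)
p=[.4550,.2133,.066]
for P in ([.124,.112,.023],[.190,.112,.023],[.124,-.112,.023],[.19,-.112,.023],[.086,.11,.016],[.086,-.11,.016],[.0,.11,.017],[.0,-.11,.017],[.046,.11,.0155],[.046,-.11,.0155]):
  q=(proj(f,d2w(p,[P]))[0]-[130,130])*[6,5]; cv2.circle(a,tuple(int(v+2) for v in q),3,(255,0,0),-1)
cv2.imwrite('pics/t18c.png',a)
"
```

```text
(no output)
```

View pics/t18c.png

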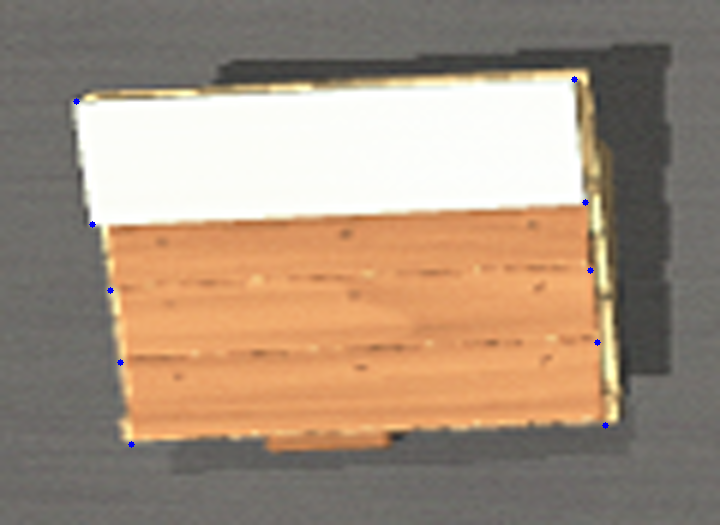

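View pics/t18.png

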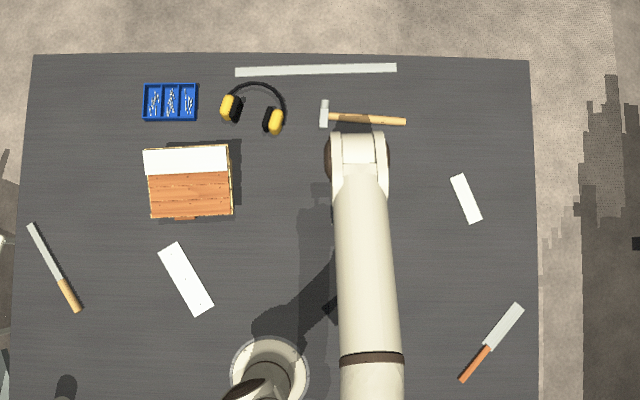

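```bash
python3 -c "
from rig import workorder
print(workorder.hand_in())"
```

```text
the job is handed in; nothing more can be done
None
```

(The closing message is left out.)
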